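Unload the mould and turn the shells over for inspection

ROBOT

A 6-joint arm with a two-finger parallel gripper is mounted at the origin on the work surface. World frame = base frame: x ahead of the robot, y to its left, z up, the work surface at z = 0. Lengths are in m, angles in rad, forces in N, time in s.
With the tool pointing down it reaches from about 0.275 to 0.825 m from the base axis. Payload 5.2 kg.
Tool frame: the origin (TCP) lies midway between the tips of the shut fingers; the grasp point (between the pads) lies 19 mm behind it; z points along the fingers, y is the line along which they close (so a half turn about z gives the same grasp; the last joint's range is limited). The gripper opens to 93 mm and grips with 3 to 60 N. Pads are 15 mm wide; open, the fingers measure 128 mm over their backs; the gripper's body (75 mm by 188 mm) begins 65 mm behind the grasp point.
Start: joints at [-1.368, 0.259, 1.535, -0, 1.348, -0.203], TCP at [0.217, -0.505, 0.219] pointing down, gripper open.
Joint ranges: [-3.14, 3.14], [-0.91, 2.08], [0.19, 2.58], [-1.22, 4.36], [0.22, 2.71], [-3.12, 3.12]. Speed limits (rad/s): [2.57, 2.57, 3.14, 3.14, 3.14, 3.14].

INTERFACE

Orientations are given as a unit quaternion [x, y, z, w].
In Python, from workcell import status, cams, job_done gives the robot as it stands. The module is installed in compiled form; this text tells all that it offers.
- The arm moves only by the shell command python3 -m inch 'ROWS' [FORCE]. ROWS is JSON, a list that holds one entry, the list of rows, each a list of 7 numbers: the shift along the world's x, y, z normalised to -1 to 1, where 1 is 0.5 m, then the turn, a rotation vector about the world's x, y, z normalised to -1 to 1, where 1 is pi rad, then the opening, from 0 (shut) to 1 (fully open). In form: [[[x, y, z, rx, ry, rz, gripper], ...]]. A call has exactly 8 rows; each row shifts and turns the commanded pose from where the row before left it; what a row does not reach is not made up. A row lasts 1/12 s, in which the tool goes at most 41.7 mm and 7.16 degrees, less where a joint would pass 70% of its speed; a pose out of reach is approached as far as the arm can. A call with a number of a shift or a turn outside -1 to 1 is refused whole. A call with a gripper value outside its range is refused whole. The fingers move at their own pace and stop on an object; FORCE is the grip in N (left out, the last holds). Time passes only in rows, so rows that do not move let the fingers close, or fill a call up. It gives the time, the measured TCP pose, the force, the opening and the grip force at its end, in the units of the state.
- status.state(): the state, without advancing time (a new reading comes with each control period).
- cams.read_camera(name): name is "scene" or "top" or "wrist"; returns the picture (400x640x3 uint8, blue, green, red); there is no depth.
- cams.camera_info(name): a dict with "fx", "fy", "cx", "cy" (pixels), "eye" and "rotation" of the camera in the world. Camera axes: x right, y down, z forward; pixel columns grow to the right and rows downward; lengths in m; the calibration is good to about 2 mm. A picture is of the moment at which its call begins: read the wrist's pose just before it. camera_info takes no time and is no camera call; for the wrist camera it gives the pose at the moment of the call.
- job_done(): hands the job in; it is judged then, once.
Trained networks look in the newest picture that a camera, given by its name, has taken for a name from the list of things; names that differ only in an ending like _2 or _b are one class to them, and where a whole thing is asked for, a point or a joint stands for the part that bears it (a point fixed in the world has none). Each returns a list of dicts, best first, with "score" (0 to 1); they miss things now and then, are a little off and sometimes report something else, mostly with a low value. They report only what shows in the picture. A call takes as long as a camera call. They do not tell look-alikes from the thing itself.
- cams.look_for(camera, target): "bbox" ([left, top, right, bottom] in pixels, round what is visible of it).
- cams.spot_point(camera, target): "point" ([row, column] in pixels: a listed point, or the origin of a listed thing).
The state is a dict: "time_s": time; "joint_positions": joint angles; "joint_velocities": joint speeds; "tau": joint torques, N m; "eef_pos": TCP position; "eef_rot": TCP orientation; "ft_force": force on the tool from outside, world axes, zero at the start; "torque": the same for the moment, N m; "grip_width": finger opening in m; "grasp_force": force on a finger pad.
Only numpy, scipy, OpenCV 4.12 (cv2) and the standard library are available. Lean on these libraries where they do the work, as an engineer would, in place of code of your own. Each camera call takes 0.05 s, during which the arm holds its last target. There are 200 camera calls.

TASK

Take the clear cover off the mould and stand it upright on the bench, then lift every moulded shell out of the mould and lay it in the blue tray turned over, flat on its closed face with the open side up, none stacked. When all of them are in the tray, put the cover back squarely on the emptied mould with its feet standing on the block, and leave the other things on the bench where they are.

Things in the scene. Friction and masses are not known exactly. Their poses are not given: they have to be found in the camera images.
- die: The mould block, fixed on the bench: aluminium plate 200 (x) x 160 (y) x 30 high, origin under its centre, z up. In its top are four rectangular cavities 10 deep (56 x 40, long side along x) centred at x = +-42, y = +-36; they are open upward and some may be empty.
- cover: Loose clear plastic cover, 0.35 kg, on top of the mould at the start, axes parallel to the mould's; origin under its centre, in the plane of its feet, z up. Plate 176 (x) x 150 (y), 28 to 32 above the origin, on two feet (8 thick, 28 high) along y at x = +-84. Black bar handle over its centre: 14 (x) x 80 (y), 58 to 70 above the origin, on posts at y = +-33.
- tray: The shallow blue plastic tray, fixed on the bench: outside 210 (x) x 180 (y) x 16 high, walls and floor 4 thick, origin under its centre, z up.
- shell1: A white moulded plastic shell, a box 54 (x) x 38 (y) x 30 (z), walls 3, closed on its +z face, open on its -z face, 0.04 kg, origin at the middle of the box. It starts in a cavity of the mould, closed face up, standing 20 above the mould's top, its x along the mould's x. May be absent.
- shell2: A white moulded plastic shell, a box 54 (x) x 38 (y) x 30 (z), walls 3, closed on its +z face, open on its -z face, 0.04 kg, origin at the middle of the box. It starts in a cavity of the mould, closed face up, standing 20 above the mould's top, its x along the mould's x. May be absent.
- shell3: A white moulded plastic shell, a box 54 (x) x 38 (y) x 30 (z), walls 3, closed on its +z face, open on its -z face, 0.04 kg, origin at the middle of the box. It starts in a cavity of the mould, closed face up, standing 20 above the mould's top, its x along the mould's x. May be absent.
- shell4: A white moulded plastic shell, a box 54 (x) x 38 (y) x 30 (z), walls 3, closed on its +z face, open on its -z face, 0.04 kg, origin at the middle of the box. It starts in a cavity of the mould, closed face up, standing 20 above the mould's top, its x along the mould's x. May be absent.
- bottle: White upright bottle, 60 diameter, 170 high, origin under its centre. Not part of the job; leave it alone.
- jar: Small amber jar, 48 diameter, 50 high, origin under its centre. Not part of the job; leave it alone.
- screwdriver: Screwdriver 160 long, lying, along its x. Not part of the job; leave it alone.
- taperoll: Roll of paper tape lying flat, 80 diameter, 19 high. Not part of the job; leave it alone.
- caliper: Caliper lying flat, 190 long along its x, about 50 wide. Not part of the job; leave it alone.
- weight: Brass weight, a cylinder 36 diameter, 24 high, origin under its centre. Not part of the job; leave it alone.
Not all that is in view belongs to the job. What is shaped like the cover but orange or turquoise is not meant.

How it is judged:
By the outcome, as a careful person would: the job done as asked, in the order asked, and still so for the second after the job is handed in, with the robot touching nothing.
Of shell1, shell2, shell3, shell4 only 2 to 4 are there at a start; the rules pass over those that are not, and their reading is None.
At some moment in a run one of shell1, shell2, shell3, shell4 may be knocked a few centimetres aside while the robot is not near it.
Once in a run the grip may slacken for a moment while it holds something.
It also fails if it takes over 210 s, if anything falls off the work surface, if the arm or the gripper's body presses on something with over 40 N, if the wrist force passes 120 N, or if a joint passes its speed limit or range.

## Working session

There is one attempt and no reset: what is moved stays moved. The work goes in short steps, Python scripts to look and compute and a shell command to move; the robot and the scene stay as the last step left them, time stands still between calls to the robot, and variables do not carry over. Pictures are saved under pics/ and viewed, at most 14 in all, crops included, and the job is handed in when it is done.

```bash
mkdir -p pics
cat > h.py <<'E'
import numpy as np, cv2
from workcell import status, cams, job_done
from scipy.spatial.transform import Rotation as R
def snap(c,fn=None):
    i=cams.camera_info(c); im=cams.read_camera(c)
    if fn: cv2.imwrite('pics/'+fn,im)
    return i,im
def ray(i,u,v):
    d=np.array(i['rotation']).reshape(3,3)@np.array([(u-i['cx'])/i['fx'],(v-i['cy'])/i['fy'],1]); return np.array(i['eye']),d
def at(i,u,v,z):
    e,d=ray(i,u,v); return e+d*(z-e[2])/d[2]
def proj(i,p):
    c=np.array(i['rotation']).reshape(3,3).T@(np.array(p)-i['eye']); return np.array([i['fx']*c[0]/c[2]+i['cx'],i['fy']*c[1]/c[2]+i['cy']])
def tri(*rs):
    A=np.zeros((3,3));b=np.zeros(3)
    for e,d in rs:
        d=d/np.linalg.norm(d);P=np.eye(3)-np.outer(d,d);A+=P;b+=P@e
    return np.linalg.solve(A,b)
def st():
    s=status.state(); print('t',round(s['time_s'],2),'p',np.round(s['eef_pos'],4),'q',np.round(s['eef_rot'],4),'w',round(s['grip_width'],4),'g',round(s['grasp_force'],1),'F',np.round(s['ft_force'],1),'j',np.round(s['joint_positions'],2))
E
python3 - <<'E'
from h import *
st()
for c in ['top','scene']:
    i,im=snap(c,c+'0.png'); print(c,{k:np.round(v,3).tolist() for k,v in i.items()})
    for t in ['die','cover','tray','shell1']:
        print(t,[(round(d['score'],2),np.round(d['point']).tolist()) for d in cams.spot_point(c,t)[:6]])
E
```

```text
t 0.0 p [ 0.217  -0.5048  0.2178] q [ 9.795e-01  2.015e-01  0.000e+00 -9.000e-04] w 0.0931 g 0.0 F [-0.3 -0.8  0.1] j [-1.37  0.26  1.54  0.    1.35 -0.2 ]
top {'fx': 506.957, 'fy': 506.957, 'cx': 329.476, 'cy': 200.516, 'eye': [0.337, 0.07, 1.577], 'rotation': [0.716, -0.696, 0.044, -0.031]}
die []
cover [(0.94, [209.0, 260.0]), (0.87, [214.0, 176.0]), (0.8, [291.0, 245.0]), (0.34, [128.0, 424.0])]
tray [(0.88, [211.0, 426.0])]
shell1 []
scene {'fx': 367.857, 'fy': 367.857, 'cx': 324.627, 'cy': 199.628, 'eye': [1.45, -0.313, 0.824], 'rotation': [0.747, 0.496, -0.255, -0.363]}
die [(0.87, [192.0, 372.0])]
cover [(0.91, [154.0, 348.0]), (0.76, [186.0, 373.0]), (0.69, [174.0, 426.0])]
tray []
shell1 [(0.44, [195.0, 372.0])]
```

```bash
sed -i "s/np.array(i\['rotation'\]).reshape(3,3)/R.from_quat(i['rotation']).as_matrix()/" h.py
python3 - <<'E'
import cv2
for c in ['top','scene']:
    im=cv2.imread(f'pics/{c}0.png'); im=im[100:360,120:520] if c=='top' else im[60:320,200:600]; cv2.imwrite(f'pics/{c}0c.png',cv2.resize(im,(800,520),interpolation=cv2.INTER_CUBIC))
E
```

```text
(no output)
```

View pics/top0c.png

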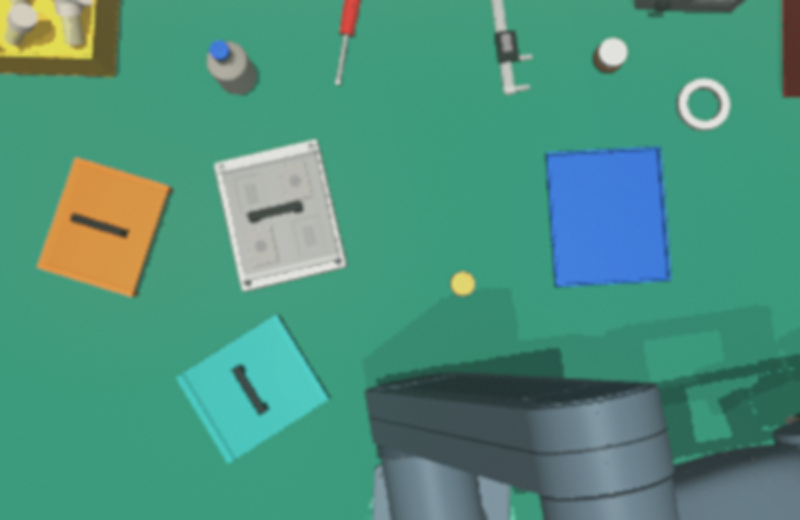

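View pics/scene0c.png

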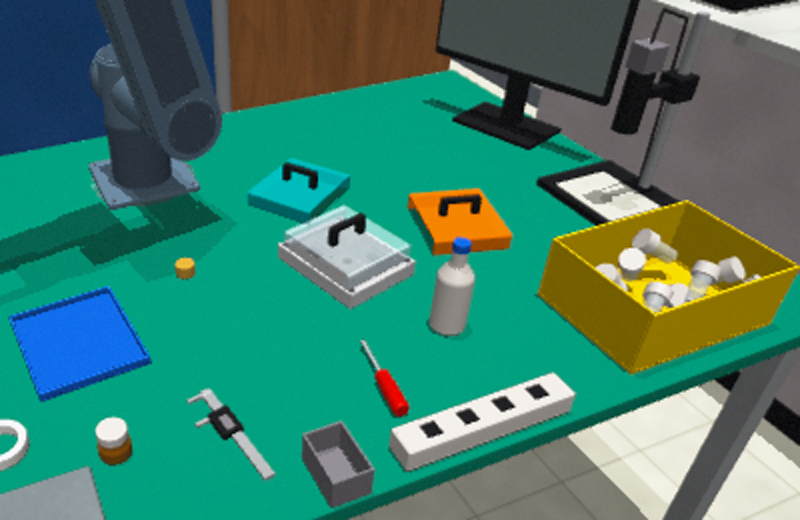

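Run:
```python
from h import *
i=cams.camera_info('top'); j=cams.camera_info('scene'); s=cams.camera_info('wrist')
f=lambda x,y,z:at(i,120+x/2,100+y/2,z)
def quad(cs,z):
    P=np.array([f(x,y,z) for x,y in cs]); print(np.round(P[:,:2],3).tolist(),'c',np.round(P.mean(0),4)); 
    a=P[0]-P[3]+P[1]-P[2]; print('yaw',np.degrees(np.arctan2(a[1],a[0])), np.linalg.norm(P[0]-P[3]),np.linalg.norm(P[0]-P[1]))
quad([(215,165),(317,140),(345,265),(243,290)],.03); quad([(546,155),(659,148),(669,278),(556,286)],.016)
# dark handle
for n,info in (('top',i),('scene',j)):
    im=cv2.imread(f'pics/{n}0.png'); m=(im.max(2)<75).astype(np.uint8); x0,y0,w,h=(238,195,45,22) if n=='top' else (360,163,26,24)
    mm=np.zeros_like(m); mm[y0:y0+h,x0:x0+w]=m[y0:y0+h,x0:x0+w]; v,u=np.nonzero(mm); print(n,len(u),u.min(),u.max(),v.min(),v.max(),cv2.minAreaRect(np.c_[u,v].astype(np.float32)))
for k in [(462,283),(340,82),(510,92),(704,130),(405,400)]: print(k,np.round(f(*k,0),3))
print(np.round(s['eye'],3),s['rotation'])
```

```text
[[0.549, 0.359], [0.592, 0.204], [0.401, 0.154], [0.359, 0.307]] c [0.4754 0.256  0.03  ]
yaw 14.851284785824777 0.19657978762278083 0.1606716083053228
[[0.582, -0.152], [0.598, -0.329], [0.395, -0.345], [0.378, -0.17]] c [ 0.4883 -0.2491  0.016 ]
yaw 4.767264150151898 0.20404432137633563 0.17776348905208442
top 8 246 269 203 209 ((257.54913330078125, 206.2161407470703), (1.1967535018920898, 23.757780075073242), 77.19573211669922)
scene 121 364 382 167 182 ((372.9560852050781, 174.4048614501953), (8.80022144317627, 21.791027069091797), 65.224853515625)
(462, 283) [ 0.379 -0.026  0.   ]
(340, 82) [0.691 0.174 0.   ]
(510, 92) [ 0.683 -0.096  0.   ]
(704, 130) [ 0.631 -0.405  0.   ]
(405, 400) [0.198 0.057 0.   ]
[ 0.295 -0.472  0.384] [ 0.82490384 -0.54421009 -0.08429541  0.12752775]
```

```bash
A='x'; python3 -m inch '[[[0.0215,0.0634,0.0067,0,0,0.01875,1],[0.0215,0.0634,0.0067,0,0,0.01875,1],[0.0215,0.0634,0.0067,0,0,0.01875,1],[0.0215,0.0634,0.0067,0,0,0.01875,1],[0.0215,0.0634,0.0067,0,0,0.01875,1],[0.0215,0.0634,0.0067,0,0,0.01875,1],[0.0215,0.0634,0.0067,0,0,0.01875,1],[0.0215,0.0634,0.0067,0,0,0.01875,1]]]'
python3 -m inch '[[[0.0215,0.0634,0.0067,0,0,0.01875,1],[0.0215,0.0634,0.0067,0,0,0.01875,1],[0.0215,0.0634,0.0067,0,0,0.01875,1],[0.0215,0.0634,0.0067,0,0,0.01875,1],[0.0215,0.0634,0.0067,0,0,0.01875,1],[0.0215,0.0634,0.0067,0,0,0.01875,1],[0.0215,0.0634,0.0067,0,0,0.01875,1],[0.0215,0.0634,0.0067,0,0,0.01875,1]]]'
python3 -m inch '[[[0.0215,0.0634,0.0067,0,0,0.01875,1],[0.0215,0.0634,0.0067,0,0,0.01875,1],[0.0215,0.0634,0.0067,0,0,0.01875,1],[0.0215,0.0634,0.0067,0,0,0.01875,1],[0.0215,0.0634,0.0067,0,0,0.01875,1],[0.0215,0.0634,0.0067,0,0,0.01875,1],[0.0215,0.0634,0.0067,0,0,0.01875,1],[0,0,0,0,0,0,1]]]'
python3 - <<'E'
from h import *
st()
i=cams.camera_info('top');j=cams.camera_info('scene')
print('handle tri',tri(ray(i,257.5,206.2),ray(j,373,174.4)), at(i,257.5,206.2,.096))
w,im=snap('wrist','w1.png'); 
for t in ['cover','die','shell1']:
    for d in cams.spot_point('wrist',t)[:5]: print(t,d['score'],d['point'],at(w,d['point'][1],d['point'][0],.03))
E
```

```text
time_s: 1.17
eef_pos: [0.3033, -0.2502, 0.2458]
eef_rot: [0.905, 0.426, 0.0, 0.0]
ft_force: [0.7, 1.2, 0.2]
grip_width: 0.0929
grasp_force: 0.0
time_s: 1.83
eef_pos: [0.3893, 0.0036, 0.2728]
eef_rot: [0.78, 0.625, 0.0, 0.0]
ft_force: [0.3, 0.1, -0.2]
grip_width: 0.093
grasp_force: 0.0
time_s: 2.5
eef_pos: [0.4656, 0.2286, 0.2959]
eef_rot: [0.634, 0.773, 0.001, -0.0]
ft_force: [-0.8, -0.2, 0.3]
grip_width: 0.0932
grasp_force: 0.0
t 2.5 p [0.4656 0.2286 0.2959] q [ 6.343e-01  7.731e-01  1.500e-03 -4.000e-04] w 0.0932 g 0.0 F [-0.8 -0.2  0.3] j [0.24 0.16 1.47 0.   1.51 0.04]
handle tri [0.47427447 0.25837009 0.08056019] [0.47243102 0.25551904 0.096     ]
cover 0.94 [80.1, 143.7] [0.22889861 0.28972246 0.03      ]
cover 0.66 [146.8, 335.1] [0.47765874 0.25519561 0.03      ]
die 0.32 [146.3, 337.0] [0.47996753 0.25631695 0.03      ]
```

View pics/w1.png

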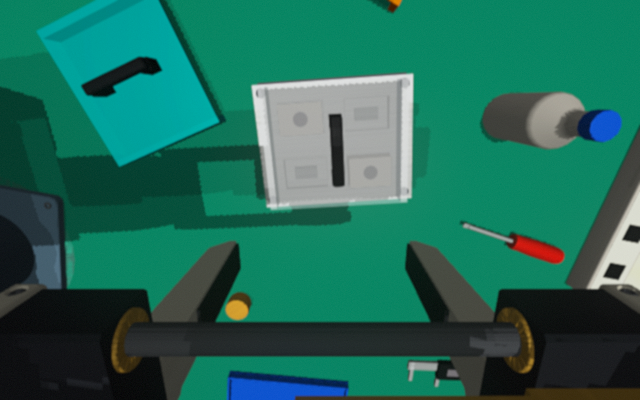

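Run:
```python
from h import *
w=cams.camera_info('wrist'); i=cams.camera_info('top');j=cams.camera_info('scene')
im=cv2.imread('pics/w1.png'); m=np.zeros(im.shape[:2],np.uint8); m[105:195,318:355]=(im[105:195,318:355].max(2)<60)
v,u=np.nonzero(m); r=cv2.minAreaRect(np.c_[u,v].astype(np.float32)); print(r,len(u))
b=cv2.boxPoints(r); 
for z in (.1,.09):
    P=np.array([at(w,*p,z) for p in b]); print(np.round(P,4).tolist(),P.mean(0))
c=np.array(r[0]); print('tri',tri(ray(w,*c),ray(i,257.5,206.2)),tri(ray(w,*c),ray(j,373,173)))
print('top ref', [np.round(proj(w,[x,y,.03])) .tolist() for x,y in [(0.549,0.359),(0.592,.204),(.401,.154),(.359,.307)]])
```

```text
((336.51837158203125, 149.95925903320312), (70.38372039794922, 11.19105052947998), 87.70938873291016) 776
[[0.4586, 0.2902, 0.1], [0.4702, 0.2928, 0.1], [0.4891, 0.2177, 0.1], [0.4767, 0.2148, 0.1]] [0.47367309 0.25385168 0.1       ]
[[0.4589, 0.2897, 0.09], [0.4709, 0.2924, 0.09], [0.4902, 0.2152, 0.09], [0.4775, 0.2122, 0.09]] [0.47437938 0.25238783 0.09      ]
tri [0.47276816 0.25504659 0.09940623] [0.4754991  0.25553851 0.08873254]
top ref [[412.0, 69.0], [412.0, 195.0], [269.0, 204.0], [252.0, 83.0]]
```

```bash
python3 -m inch '[[[0.0019,0.0065,-0.0552,0,0,0.0017,1],[0.0019,0.0065,-0.0552,0,0,0.0017,1],[0.0019,0.0065,-0.0552,0,0,0.0017,1],[0.0019,0.0065,-0.0552,0,0,0.0017,1],[0.0019,0.0065,-0.0552,0,0,0.0017,1],[0.0019,0.0065,-0.0552,0,0,0.0017,1],[0.0019,0.0065,-0.0552,0,0,0.0017,1],[0.0019,0.0065,-0.0552,0,0,0.0017,1]]]'
python3 -m inch '[[[0,0,0,0,0,0,1],[0,0,0,0,0,0,0.4],[0,0,0,0,0,0,0],[0,0,0,0,0,0,0],[0,0,0,0,0,0,0],[0,0,0,0,0,0,0],[0,0,0,0,0,0,0],[0,0,0,0,0,0,0]]]' 50
```

```text
time_s: 3.37
eef_pos: [0.472, 0.2482, 0.0742]
eef_rot: [0.621, 0.784, 0.0, 0.0]
ft_force: [0.4, 0.6, -0.4]
grip_width: 0.0931
grasp_force: 0.0
time_s: 4.03
eef_pos: [0.4723, 0.2499, 0.0755]
eef_rot: [0.62, 0.784, 0.0, 0.0]
ft_force: [0.3, -0.3, -0.1]
grip_width: 0.0514
grasp_force: 0.0
```

```bash
python3 -m inch '[[[0,0,0,0,0,0,0],[0,0,0,0,0,0,0],[0,0,0,0,0,0,0],[0,0,0,0,0,0,0],[0,0,0,0,0,0,0],[0,0,0,0,0,0,0],[0,0,0,0,0,0,0],[0,0,0,0,0,0,0]]]'
python3 -m inch '[[[0,0,0.01,0,0,0,0],[0,0,0.02,0,0,0,0],[0,0,0.03,0,0,0,0],[0,0,0.03,0,0,0,0],[0,0,0.03,0,0,0,0],[0,0,0.02,0,0,0,0],[0,0,0,0,0,0,0],[0,0,0,0,0,0,0]]]'
```

```text
time_s: 4.7
eef_pos: [0.4721, 0.2498, 0.0749]
eef_rot: [0.62, 0.784, 0.0, 0.0]
ft_force: [1.4, 0.6, -0.9]
grip_width: 0.0137
grasp_force: 50.0
time_s: 5.37
eef_pos: [0.4721, 0.2498, 0.1454]
eef_rot: [0.62, 0.784, 0.0, 0.0]
ft_force: [-0.6, -0.4, -3.6]
grip_width: 0.0135
grasp_force: 50.0
```

```bash
python3 -m inch '[[[0.0145,-0.0562,0,0,0,0,0],[0.0145,-0.0562,0,0,0,0,0],[0.0145,-0.0562,0,0,0,0,0],[0.0145,-0.0562,0,0,0,0,0],[0.0145,-0.0562,0,0,0,0,0],[0.0145,-0.0562,0,0,0,0,0],[0.0145,-0.0562,0,0,0,0,0],[0.0145,-0.0562,0,0,0,0,0]]]'
python3 -m inch '[[[0,0,0,0,0,0,0],[0,0,-0.04,0,0,0,0],[0,0,-0.04,0,0,0,0],[0,0,-0.04,0,0,0,0],[0,0,-0.03,0,0,0,0],[0,0,-0.02,0,0,0,0],[0,0,-0.016,0,0,0,0],[0,0,0,0,0,0,0]]]'
```

```text
time_s: 6.03
eef_pos: [0.5291, 0.0237, 0.1436]
eef_rot: [0.62, 0.784, -0.001, -0.001]
ft_force: [1.2, -0.5, -3.8]
grip_width: 0.0136
grasp_force: 50.0
time_s: 6.7
eef_pos: [0.5285, 0.0254, 0.05]
eef_rot: [0.62, 0.784, -0.001, -0.002]
ft_force: [-0.9, -0.3, -3.2]
grip_width: 0.013
grasp_force: 50.0
```

Lower the last 5 mm, release, and rise.

```bash
python3 -m inch '[[[0,0,-0.004,0,0,0,0],[0,0,-0.004,0,0,0,0],[0,0,-0.002,0,0,0,0],[0,0,0,0,0,0,0],[0,0,0,0,0,0,0.4],[0,0,0,0,0,0,0.8],[0,0,0,0,0,0,0.8],[0,0,0,0,0,0,0.8]]]'
python3 -m inch '[[[0,0,0,0,0,0,0.8],[0,0,0,0,0,0,0.8],[0,0,0.08,0,0,0,0.8],[0,0,0.08,0,0,0,0.8],[-0.02,0.06,0.08,0,0,0,0.8],[-0.02,0.06,0.08,0,0,0,0.8],[-0.02,0.06,0.08,0,0,0,0.8],[-0.02,0.06,0,0,0,0,0.8]]]'
python3 - <<'E'
from h import *
st()
w,im=snap('wrist','w2.png'); j,_=snap('scene','s2.png')
for c,i in (('wrist',w),('scene',j)):
  for d in cams.spot_point(c,'shell1')[:6]: print(c,round(d['score'],2),d['point'],at(i,d['point'][1],d['point'][0],.035))
E
```

```text
time_s: 7.37
eef_pos: [0.5305, 0.0249, 0.0475]
eef_rot: [0.62, 0.784, 0.0, 0.001]
ft_force: [-1.2, 0.9, -0.1]
grip_width: 0.0355
grasp_force: 0.0
time_s: 8.03
eef_pos: [0.4989, 0.129, 0.232]
eef_rot: [0.621, 0.784, 0.004, 0.005]
ft_force: [1.0, 0.9, 1.0]
grip_width: 0.0743
grasp_force: 0.0
t 8.03 p [0.4989 0.129  0.232 ] q [0.6208 0.7839 0.0039 0.0048] w 0.0743 g 0.0 F [1.  0.9 1. ] j [ 0.04  0.18  1.6  -0.    1.35 -0.19]
wrist 0.97 [85.7, 371.4] [0.5290441  0.23462782 0.035     ]
wrist 0.7 [11.5, 284.9] [0.4279254  0.28125324 0.035     ]
scene 0.76 [195.4, 371.4] [0.53227965 0.22507758 0.035     ]
scene 0.65 [177.5, 369.5] [0.42822824 0.27214176 0.035     ]
```

View pics/w2.png

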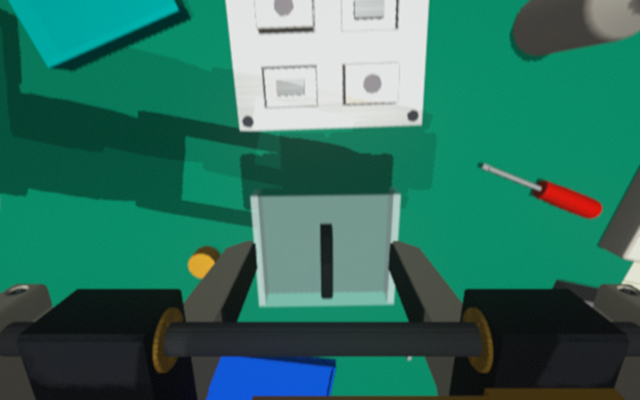

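```bash
python3 -m inch '[[[0,0.0166,0.0088,0,0,0.0313,0.8],[0,0.0166,0.0088,0,0,0.0313,0.8],[0,0.0166,0.0088,0,0,0.0313,0.8],[0,0.0166,0.0088,0,0,0.0313,0.8],[0,0.0166,0.0088,0,0,0.0313,0.8],[0,0.0166,0.0088,0,0,0.0313,0.8],[0,0.0166,0.0088,0,0,0.0313,0.8],[0,0.0166,0.0088,0,0,0.0313,0.8]]]'
python3 -m inch '[[[0,0.0166,0.0088,0,0,0.0313,0.8],[0,0.0166,0.0088,0,0,0.0313,0.8],[0,0.0166,0.0088,0,0,0.0313,0.8],[0,0.0166,0.0088,0,0,0.0313,0.8],[0,0.0166,0.0088,0,0,0.0313,0.8],[0,0.0166,0.0088,0,0,0.0313,0.8],[0,0.0166,0.0088,0,0,0.0313,0.8],[0,0,0,0,0,0,0.8]]]'
python3 -m inch '[[[0,0,0,0,0,0,0.8],[0,0,0,0,0,0,0.8],[0,0,0,0,0,0,0.8],[0,0,0,0,0,0,0.8],[0,0,0,0,0,0,0.8],[0,0,0,0,0,0,0.8],[0,0,0,0,0,0,0.8],[0,0,0,0,0,0,0.8]]]' >/dev/null
python3 - <<'E'
from h import *
st()
w,im=snap('wrist','w3.png'); print(w['eye'],R.from_quat(w['rotation']).as_matrix()[:,2])
for d in cams.spot_point('wrist','shell1')[:6]: print(round(d['score'],2),d['point'],at(w,d['point'][1],d['point'][0],.035))
E
```

```text
time_s: 8.9
eef_pos: [0.4957, 0.1938, 0.259]
eef_rot: [0.271, 0.963, -0.001, -0.001]
ft_force: [0.7, 0.6, -0.0]
grip_width: 0.0747
grasp_force: 0.0
time_s: 9.57
eef_pos: [0.4962, 0.2529, 0.2905]
eef_rot: [-0.07, 0.998, -0.0, -0.0]
ft_force: [-0.3, -0.7, 0.1]
grip_width: 0.0744
grasp_force: 0.0
t 10.23 p [0.4954 0.253  0.291 ] q [-0.0682  0.9977 -0.      0.    ] w 0.0743 g 0.0 F [-0.2  1.1  0.8] j [ 0.27  0.23  1.39 -0.    1.51 -1.44]
[0.41158952 0.2418106  0.45654383] [ 0.29900624  0.04075017 -0.95338067]
0.93 [116.8, 353.1] [0.42936618 0.28288869 0.035     ]
0.69 [187.7, 307.8] [0.52781329 0.23804524 0.035     ]
```

View pics/w3.png

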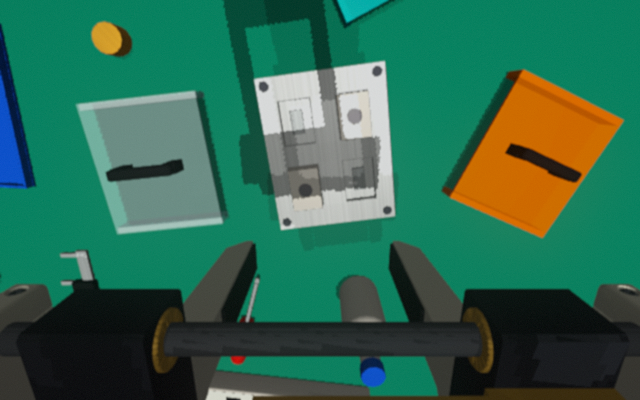

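Run:
```python
from h import *
w=cams.camera_info('wrist'); im=cv2.imread('pics/w3.png')
big=cv2.resize(im[55:240,240:410],None,fx=3.4,fy=3.4,interpolation=cv2.INTER_CUBIC)
cv2.imwrite('pics/w3c.png',big)
H=[at(w,u,v,.03) for u,v in [(264,87),(377,71),(388,210),(287,222)]]; print(np.round(H,4).tolist(),np.mean(H,0))
for p in [(355,117),(305,190)]: print(at(w,*p,.05))
t=cams.camera_info('top'); 
im,_=None,None
i,im=snap('top','t3.png')
for d in cams.spot_point('top','shell1')[:4]: print('top',d['score'],d['point'],at(i,d['point'][1],d['point'][0],.035))
```

```text
[[0.4093, 0.1692, 0.03], [0.3725, 0.3034, 0.03], [0.5458, 0.3513, 0.03], [0.5822, 0.2154, 0.03]] [0.47745456 0.25979455 0.03      ]
[0.42864562 0.28377956 0.05      ]
[0.52720183 0.23504973 0.05      ]
top 0.8 [221.5, 254.1] [0.43110683 0.27151216 0.035     ]
top 0.67 [211.0, 260.5] [0.46362103 0.25343969 0.035     ]
top 0.43 [192.0, 266.6] [0.52237991 0.23722468 0.035     ]
top 0.33 [152.8, 469.1] [ 0.66309537 -0.38538695  0.035     ]
```

View pics/w3c.png

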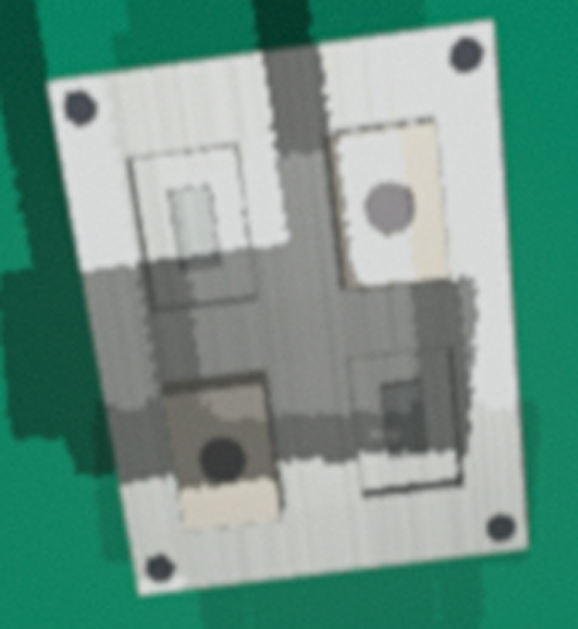

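```bash
cat >> h.py <<'E'
def err(pos,yaw,t,nr=8):
    "delta to target tool pose; yaw of x' deg, tilt t deg (+ wrist outward)"
    y,t=np.radians(yaw),np.radians(t); X=np.array([np.cos(y),np.sin(y),0]); c=np.array([-np.sin(y),np.cos(y),0]); d=-np.sin(t)*X-np.cos(t)*np.array([0,0,1])
    M=np.c_[np.cross(c,d),c,d]; s=status.state(); Q=R.from_quat(s['eef_rot']).as_matrix()
    v=R.from_matrix(M@Q.T).as_rotvec(); dp=np.array(pos)-s['eef_pos']
    print('dp',np.round(dp,4),'norm/row',np.round(dp/.5/nr,4),'| rv deg',np.round(np.degrees(v),2),'norm/row',np.round(v/np.pi/nr,4)); st()
E
python3 -m inch '[[[0,0,0,0,0,0.0206,0.6],[0,0,0,0,0,0.0206,0.6],[0.0195,0,-0.025,-0.0082,0.0302,0,0.6],[0.0195,0,-0.025,-0.0082,0.0302,0,0.6],[0.0195,0,-0.025,-0.0082,0.0302,0,0.6],[0.0195,0,-0.025,-0.0082,0.0302,0,0.6],[0.0195,0,-0.025,-0.0082,0.0302,0,0.6],[0.0195,0,-0.025,-0.0082,0.0302,0,0.6]]]'
python3 -m inch '[[[0.0195,0,-0.025,-0.0082,0.0302,0,0.6],[0.0195,0,-0.025,-0.0082,0.0302,0,0.6],[0,0,0,0,0,0,0.6],[0,0,0,0,0,0,0.6],[0,0,0,0,0,0,0.6],[0,0,0,0,0,0,0.6],[0,0,0,0,0,0,0.6],[0,0,0,0,0,0,0.6]]]' >/dev/null
python3 -c "
from h import *
err([.5738,.2481,.0952],15.2,45)"
```

```text
time_s: 11.1
eef_pos: [0.5547, 0.2531, 0.2159]
eef_rot: [-0.127, 0.948, -0.038, -0.289]
ft_force: [0.3, 0.1, 0.4]
grip_width: 0.0559
grasp_force: 0.0
dp [ 0.0003 -0.0053 -0.1027] norm/row [ 0.0001 -0.0013 -0.0257] | rv deg [-0.18  0.56 -0.07] norm/row [-0.0001  0.0004 -0.    ]
t 11.77 p [0.5735 0.2534 0.1979] q [-0.1231  0.9176 -0.05   -0.3746] w 0.0555 g 0.0 F [ 0.5  0.3 -0.3] j [ 0.25  0.99  0.56 -0.02  2.36 -1.6 ]
```

```bash
python3 -m inch '[[[0,-0.0013,-0.03,0,0,0,0.6],[0,-0.0013,-0.03,0,0,0,0.6],[0,-0.0013,-0.03,0,0,0,0.6],[0,-0.0013,-0.03,0,0,0,0.6],[0,-0.0013,-0.03,0,0,0,0.6],[0,-0.0013,-0.03,0,0,0,0.6],[0,-0.0026,-0.025,0,0,0,0.6],[0,0,0,0,0,0,0.6]]]'
python3 -m inch '[[[-0.015,-0.004,-0.0155,0,0,0,0.6],[-0.015,-0.004,-0.0155,0,0,0,0.6],[-0.015,-0.004,-0.0155,0,0,0,0.6],[-0.015,-0.004,-0.0155,0,0,0,0.6],[-0.015,-0.004,-0.0155,0,0,0,0.6],[-0.015,-0.004,-0.0155,0,0,0,0.6],[0,0,0,0,0,0,0.6],[0,0,0,0,0,0,0.6]]]'
python3 -c "
from h import *
err([.5192,.2333,.0386],15.2,45)
w,im=snap('wrist','w4.png')"
```

```text
time_s: 12.43
eef_pos: [0.5727, 0.2474, 0.0875]
eef_rot: [-0.122, 0.915, -0.051, -0.38]
ft_force: [0.1, -0.5, -0.9]
grip_width: 0.0559
grasp_force: 0.0
time_s: 13.1
eef_pos: [0.5286, 0.2359, 0.043]
eef_rot: [-0.123, 0.916, -0.05, -0.38]
ft_force: [0.3, 0.0, 0.6]
grip_width: 0.056
grasp_force: 0.0
dp [-0.0094 -0.0026 -0.0044] norm/row [-0.0023 -0.0006 -0.0011] | rv deg [-0.03 -0.03 -0.04] norm/row [-0. -0. -0.]
t 13.1 p [0.5286 0.2359 0.043 ] q [-0.1226  0.9156 -0.0504 -0.3795] w 0.056 g 0.0 F [0.3 0.  0.6] j [ 0.24  1.01  0.92 -0.02  2.   -1.6 ]
```

View pics/w4.png

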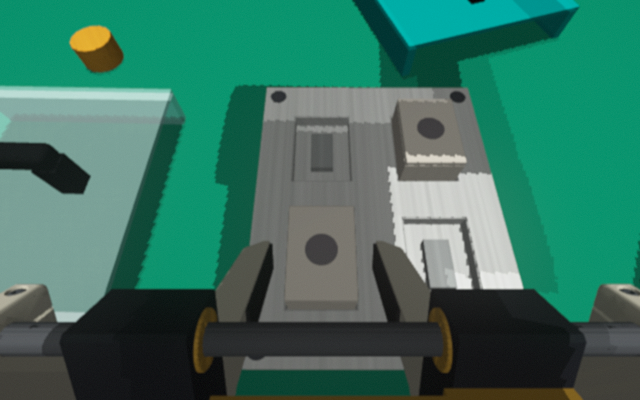

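```bash
python3 -m inch '[[[-0.0094,-0.0026,-0.0044,0,0,0,0.6],[-0.0094,-0.0026,-0.0044,0,0,0,0.6],[0,0,0,0,0,0,0.6],[0,0,0,0,0,0,0.2],[0,0,0,0,0,0,0.2],[0,0,0,0,0,0,0.2],[0,0,0,0,0,0,0.2],[0,0,0,0,0,0,0.2]]]' 25
python3 -m inch '[[[0,0,0,0,0,0,0.2],[0,0,0,0,0,0,0.2],[0,0,0.01,0,0,0,0.2],[0,0,0.015,0,0,0,0.2],[0,0,0.03,0,0,0,0.2],[0,0,0.04,0,0,0,0.2],[0,0,0.04,0,0,0,0.2],[0,0,0.04,0,0,0,0.2]]]' 25
```

```text
time_s: 13.82
eef_pos: [0.5193, 0.2332, 0.0376]
eef_rot: [-0.123, 0.916, -0.05, -0.38]
ft_force: [0.9, 0.4, -0.0]
grip_width: 0.0378
grasp_force: 25.0
time_s: 14.48
eef_pos: [0.5192, 0.2333, 0.1274]
eef_rot: [-0.123, 0.916, -0.05, -0.379]
ft_force: [-0.2, 0.8, -0.7]
grip_width: 0.0379
grasp_force: 25.0
```

```bash
python3 -m inch '[[[0,0,0.0286,0.0094,-0.0345,0,0.2],[0,0,0.0286,0.0094,-0.0345,0,0.2],[0,0,0.0286,0.0094,-0.0345,0,0.2],[0,0,0.0286,0.0094,-0.0345,0,0.2],[0,0,0.0286,0.0094,-0.0345,0,0.2],[0,0,0.0286,0.0094,-0.0345,0,0.2],[0,0,0.0286,0.0094,-0.0345,0,0.2],[0,-0.04,0,0,0,0,0.2]]]'
python3 -m inch '[[[0,-0.073,0,0,0,-0.0256,0.2],[0,-0.073,0,0,0,-0.0256,0.2],[0,-0.073,0,0,0,-0.0256,0.2],[0,-0.073,0,0,0,-0.0256,0.2],[0,-0.073,0,0,0,-0.0256,0.2],[0,-0.073,0,0,0,-0.0256,0.2],[0,-0.073,0,0,0,-0.0256,0.2],[0,-0.073,0,0,0,-0.0256,0.2]]]'
python3 -m inch '[[[0,-0.073,0,0,0,-0.0256,0.2],[0,-0.073,0,0,0,-0.0256,0.2],[0,-0.073,0,0,0,-0.0256,0.2],[0,-0.073,0,0,0,-0.0256,0.2],[0,0,0,-0.023,-0.0273,0,0.2],[0,0,0,-0.023,-0.0273,0,0.2],[0,0,0,-0.023,-0.0273,0,0.2],[0,0,0,-0.023,-0.0273,0,0.2]]]'
python3 -m inch '[[[0,0,0,-0.023,-0.0273,0,0.2],[0,0,0,-0.023,-0.0273,0,0.2],[0,0,0,-0.023,-0.0273,0,0.2],[0,0,0,0,0,0,0.2],[0,0,0,0,0,0,0.2],[0,0,0,0,0,0,0.2],[0,0,0,0,0,0,0.2],[0,0,0,0,0,0,0.2]]]'
python3 -c "
from h import *
err([.5207,-.2047,.12],-40,-45)"
```

```text
time_s: 15.15
eef_pos: [0.5173, 0.2157, 0.2318]
eef_rot: [-0.135, 0.991, 0.002, 0.007]
ft_force: [0.2, -0.6, -0.4]
grip_width: 0.038
grasp_force: 25.0
time_s: 15.82
eef_pos: [0.5184, -0.0804, 0.2269]
eef_rot: [0.189, 0.982, 0.0, 0.001]
ft_force: [1.0, 0.4, -0.9]
grip_width: 0.0379
grasp_force: 25.0
time_s: 16.48
eef_pos: [0.519, -0.2254, 0.2271]
eef_rot: [0.334, 0.915, -0.077, 0.212]
ft_force: [0.5, 0.5, -0.2]
grip_width: 0.0379
grasp_force: 25.0
time_s: 17.15
eef_pos: [0.5196, -0.2285, 0.2268]
eef_rot: [0.32, 0.871, -0.13, 0.349]
ft_force: [0.0, -0.9, -0.5]
grip_width: 0.0374
grasp_force: 25.0
dp [ 0.0011  0.0238 -0.1068] norm/row [ 0.0003  0.0059 -0.0267] | rv deg [-0.66 -1.15  0.41] norm/row [-0.0005 -0.0008  0.0003]
t 17.15 p [ 0.5196 -0.2285  0.2268] q [ 0.3198  0.8713 -0.1304  0.3486] w 0.0374 g 25.0 F [ 0.  -0.9 -0.5] j [-0.53 -0.05  2.14 -0.4   0.32 -1.06]
```

```bash
python3 -m inch '[[[0,0.0059,-0.0267,-0.0005,-0.0008,0,0.2],[0,0.0059,-0.0267,-0.0005,-0.0008,0,0.2],[0,0.0059,-0.0267,-0.0005,-0.0008,0,0.2],[0,0.0059,-0.0267,-0.0005,-0.0008,0,0.2],[0,0.0059,-0.0267,-0.0005,-0.0008,0,0.2],[0,0.0059,-0.0267,-0.0005,-0.0008,0,0.2],[0,0.0059,-0.0267,-0.0005,-0.0008,0,0.2],[0,0.0059,-0.0267,-0.0005,-0.0008,0,0.2]]]' >/dev/null
python3 -m inch '[[[0,0,-0.025,0,0,0,0.2],[0,0,-0.025,0,0,0,0.2],[0,0,-0.025,0,0,0,0.2],[0,0,-0.025,0,0,0,0.2],[0,0,-0.025,0,0,0,0.2],[0,0,-0.025,0,0,0,0.2],[0,0,0,0,0,0,0.2],[0,0,0,0,0,0,0.2]]]' >/dev/null
python3 - <<'E'
from h import *
err([.5207,-.2047,.024],-40,-45)
i,im=snap('scene','s5.png'); cv2.imwrite('pics/s5c.png',cv2.resize(im[120:300,190:400],None,fx=3.3,fy=3.3,interpolation=cv2.INTER_CUBIC))
E
```

```text
dp [-0.0088 -0.0093 -0.0824] norm/row [-0.0022 -0.0023 -0.0206] | rv deg [-2.85 -5.08  1.39] norm/row [-0.002  -0.0035  0.001 ]
t 18.48 p [ 0.5295 -0.1954  0.1064] q [ 0.3292  0.8823 -0.1275  0.3112] w 0.0379 g 25.0 F [ 0.9  0.3 -0.7] j [-0.42  0.19  2.21 -1.22  0.22 -0.13]
```

View pics/s5c.png

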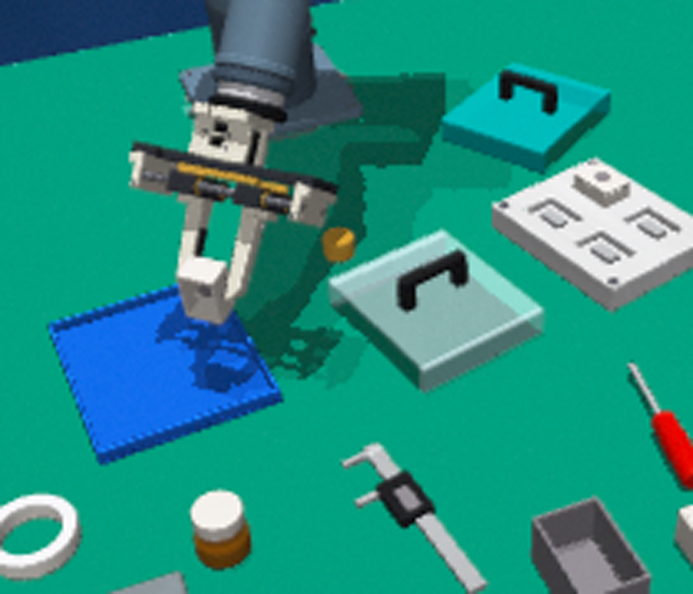

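```bash
cat > kin.py <<'E'
import numpy as np
from scipy.optimize import least_squares
from scipy.spatial.transform import Rotation as R
D=[([.217,-.5048,.2178],[.9795,.2015,0,-.0009],[-1.368,.259,1.535,0,1.348,-.203]),
([.4656,.2286,.2959],[.6343,.7731,.0015,-.0004],[.24,.16,1.47,0,1.51,.04]),
([.4989,.129,.232],[.6208,.7839,.0039,.0048],[.04,.18,1.6,0,1.35,-.19]),
([.4954,.253,.291],[-.0682,.9977,0,0],[.27,.23,1.39,0,1.51,-1.44]),
([.5735,.2534,.1979],[-.1231,.9176,-.05,-.3746],[.25,.99,.56,-.02,2.36,-1.6]),
([.5286,.2359,.043],[-.1226,.9156,-.0504,-.3795],[.24,1.01,.92,-.02,2.0,-1.6]),
([.5196,-.2285,.2268],[.3198,.8713,-.1304,.3486],[-.53,-.05,2.14,-.4,.32,-1.06]),
([.5295,-.1954,.1064],[.3292,.8823,-.1275,.3112],[-.42,.19,2.21,-1.22,.22,-.13])]
C=np.eye(3)
def fk(p,q):
    E=lambda a,t:R.from_euler(a,t).as_matrix()
    h,a1,off,L1,e,L2,ow,Lt=p; B=E('z',q[0]); S=B@E('y',q[1]); F=S@E('y',q[2]); W=F@E('z',q[3])@E('y',q[4]); T=W@E('z',q[5])@C
    return B@[a1,off,h]+S@[0,0,L1]+F@[e,0,L2]+W@[0,ow,Lt],T
# constant from first sample
_,T=fk(np.zeros(8),D[0][2]); C=T.T@R.from_quat(D[0][1]).as_matrix()
r=least_squares(lambda p:np.concatenate([fk(p,q)[0]-x for x,_,q in D]),[.3,0,.1,.4,0,.4,0,.25]); P=r.x
def tool(yaw,t):
    y,t=np.radians(yaw),np.radians(t); X=np.array([np.cos(y),np.sin(y),0]); c=np.array([-np.sin(y),np.cos(y),0]); d=-np.sin(t)*X-np.cos(t)*np.array([0,0,1]); return np.c_[np.cross(c,d),c,d]
LO=np.array([-3.14,-.91,.19,-1.22,.22,-3.12]);HI=np.array([3.14,2.08,2.58,4.36,2.71,3.12])
def ik(x,M,q0=None):
    best=None
    for s in ([q0] if q0 is not None else [])+[[np.arctan2(x[1],x[0])-.2,.5,1.3,a,1.2,b] for a in (-.8,0,.8,2) for b in (-2,-.7,.7,2)]:
        f=lambda q:np.r_[fk(P,q)[0]-x,.3*R.from_matrix(fk(P,q)[1]@M.T).as_rotvec()]
        o=least_squares(f,np.clip(s,LO+.01,HI-.01),bounds=(LO,HI))
        if best is None or o.cost<best.cost: best=o
        if o.cost<1e-7: break
    return best.x,np.sqrt(2*best.cost)
E
python3 - <<'E'
from kin import *
print(np.round(P,3),np.abs(r.fun).max())
for x,o,q in D: print(np.round(np.degrees(np.linalg.norm(R.from_matrix(fk(P,q)[1].T@R.from_quat(o).as_matrix()).as_rotvec())),1),end=' ')
print()
T=np.array([.488,-.249,.03])
for yaw in range(-180,180,30):
    print(yaw,[(t,np.round(ik(T,tool(yaw,t))[1],3),np.round(ik(T,tool(yaw,t))[0],1).tolist()) for t in (45,)])
E
```

```text
[0.217 0.005 0.11  0.528 0.057 0.421 0.001 0.361] 0.002387333416142945
0.0 0.2 0.1 0.7 0.5 0.2 0.3 0.5 
-180 [(45, np.float64(0.0), [-1.1, 0.4, 2.3, 1.6, 0.7, -1.0])]
-150 [(45, np.float64(0.0), [-1.2, 0.5, 2.1, 1.0, 1.0, -0.9])]
-120 [(45, np.float64(0.0), [-1.1, 0.7, 1.7, 0.7, 1.3, -0.9])]
-90 [(45, np.float64(0.0), [-1.0, 0.8, 1.4, 0.4, 1.6, -1.1])]
-60 [(45, np.float64(0.0), [-0.8, 0.9, 1.2, 0.2, 1.8, -1.3])]
-30 [(45, np.float64(0.0), [-0.6, 1.0, 1.0, -0.1, 1.9, -1.7])]
0 [(45, np.float64(0.0), [-0.5, 0.9, 1.1, -0.3, 1.8, -2.0])]
30 [(45, np.float64(0.0), [-0.3, 0.8, 1.3, -0.6, 1.6, -2.2])]
60 [(45, np.float64(0.0), [-0.2, 0.7, 1.6, -0.8, 1.2, -2.4])]
90 [(45, np.float64(0.0), [-0.2, 0.6, 2.0, -1.2, 0.8, -2.4])]
120 [(45, np.float64(0.0), [-0.4, 0.4, 2.3, 4.2, 0.5, -2.1])]
150 [(45, np.float64(0.0), [-0.8, 0.4, 2.5, 2.7, 0.5, -1.4])]
```

```bash
cat >> kin.py <<'E'
def plan(pos,yaw,t,rolled=0,N=None):
    from workcell import status
    s=status.state(); M=tool(yaw,t)
    if rolled: M=M@np.diag([-1,-1,1])
    Q=R.from_quat(s['eef_rot']).as_matrix(); dp=np.array(pos)-s['eef_pos']
    v=R.from_matrix(M@Q.T).as_rotvec(); N=N or int(np.ceil(max(np.degrees(np.linalg.norm(v))/7,np.linalg.norm(dp)/.04,1)))
    q=np.array(s['joint_positions']); mx=0; mg=9; e=0; q0=q
    for k in range(1,N+1):
        q1,er=ik(s['eef_pos']+dp*k/N,R.from_rotvec(v*k/N).as_matrix()@Q,q0); mx=max(mx,np.abs(q1-q0).max()*12); mg=min(mg,(q1-LO).min(),(HI-q1).min()); e=max(e,er); q0=q1
    print('t',round(s['time_s'],1),'pos',np.round(s['eef_pos'],4),'w',round(s['grip_width'],4),'g',round(s['grasp_force'],1)); print('dp',np.round(dp,4),'deg',np.round(np.degrees(v),1),'N',N,'ROW',np.round(dp/.5/N,4).tolist()+np.round(v/np.pi/N,4).tolist(),'| qspeed',round(mx,2),'margin',round(mg,2),'ikerr',round(e,3),'q',np.round(q0,2))
E
python3 - <<'E'
from kin import *
a=np.array([.5,.866]); S=np.array([.5296,-.273])
plan([*(S+.0036*a),.15],60,45,1)
plan([*(S+.0036*a),.15],60,45,1,32)
plan([*(S+.0036*a),.15],-120,45,1)
E
```

```text
t 18.5 pos [ 0.5295 -0.1954  0.1067] w 0.0378 g 25.0
dp [ 0.0019 -0.0745  0.0433] deg [ -5.9  -2.2 -78.5] N 12 ROW [0.0003, -0.0124, 0.0072, -0.0027, -0.001, -0.0364] | qspeed 1.39 margin 0.02 ikerr 0.0 q [-0.24  0.6   1.45 -0.76  1.42  0.53]
t 18.5 pos [ 0.5295 -0.1954  0.1067] w 0.0378 g 25.0
dp [ 0.0019 -0.0745  0.0433] deg [ -5.9  -2.2 -78.5] N 32 ROW [0.0001, -0.0047, 0.0027, -0.001, -0.0004, -0.0136] | qspeed 0.53 margin 0.01 ikerr 0.0 q [-0.24  0.6   1.45 -0.76  1.42  0.53]
t 18.5 pos [ 0.5295 -0.1954  0.1067] w 0.0378 g 25.0
dp [ 0.0019 -0.0745  0.0433] deg [  2.3  -6.2 101.3] N 15 ROW [0.0003, -0.0099, 0.0058, 0.0009, -0.0023, 0.0375] | qspeed 73.74 margin 0.0 ikerr 0.021 q [-1.06  0.57  1.52  0.65  1.53  2.42]
```

```bash
python3 -m inch '[[[0.0003,-0.0124,0.0072,-0.0027,-0.001,-0.0364,0.2],[0.0003,-0.0124,0.0072,-0.0027,-0.001,-0.0364,0.2],[0.0003,-0.0124,0.0072,-0.0027,-0.001,-0.0364,0.2],[0.0003,-0.0124,0.0072,-0.0027,-0.001,-0.0364,0.2],[0.0003,-0.0124,0.0072,-0.0027,-0.001,-0.0364,0.2],[0.0003,-0.0124,0.0072,-0.0027,-0.001,-0.0364,0.2],[0.0003,-0.0124,0.0072,-0.0027,-0.001,-0.0364,0.2],[0.0003,-0.0124,0.0072,-0.0027,-0.001,-0.0364,0.2]]]'
python3 -m inch '[[[0.0003,-0.0124,0.0072,-0.0027,-0.001,-0.0364,0.2],[0.0003,-0.0124,0.0072,-0.0027,-0.001,-0.0364,0.2],[0.0003,-0.0124,0.0072,-0.0027,-0.001,-0.0364,0.2],[0.0003,-0.0124,0.0072,-0.0027,-0.001,-0.0364,0.2],[0,0,0,0,0,0,0.2],[0,0,0,0,0,0,0.2],[0,0,0,0,0,0,0.2],[0,0,0,0,0,0,0.2]]]'
python3 - <<'E'
from kin import *
a=np.array([.5,.866]); S=np.array([.5296,-.273])
plan([*(S+.0036*a),.08],60,45,1,8)
E
```

```text
time_s: 19.2
eef_pos: [0.5308, -0.2441, 0.136]
eef_rot: [0.678, 0.636, -0.277, 0.244]
ft_force: [0.7, -1.3, -0.2]
grip_width: 0.0379
grasp_force: 25.0
time_s: 19.87
eef_pos: [0.5305, -0.269, 0.1499]
eef_rot: [0.8, 0.463, -0.332, 0.191]
ft_force: [0.2, 0.6, -1.2]
grip_width: 0.038
grasp_force: 25.0
t 19.9 pos [ 0.5305 -0.269   0.1499] w 0.038 g 25.0
dp [ 0.0009 -0.0009 -0.0699] deg [-0.1 -0.1 -0. ] N 8 ROW [0.0002, -0.0002, -0.0175, -0.0, -0.0, -0.0] | qspeed 0.18 margin 0.44 ikerr 0.0 q [-0.24  0.69  1.5  -0.78  1.32  0.63]
```

Spot on. Lower to z ≈ 0.026 then creep until contact.

```bash
python3 -m inch '[[[0,0,-0.04,0,0,0,0.2],[0,0,-0.04,0,0,0,0.2],[0,0,-0.04,0,0,0,0.2],[0,0,-0.04,0,0,0,0.2],[0,0,-0.04,0,0,0,0.2],[0,0,-0.03,0,0,0,0.2],[0,0,-0.018,0,0,0,0.2],[0,0,0,0,0,0,0.2]]]'
python3 -m inch '[[[0,0,-0.001,0,0,0,0.2],[0,0,-0.001,0,0,0,0.2],[0,0,0,0,0,0,0.2],[0,0,0,0,0,0,0.2],[0,0,0,0,0,0,0.2],[0,0,0,0,0,0,0.2],[0,0,0,0,0,0,0.2],[0,0,0,0,0,0,0.2]]]'
python3 - <<'E'
from h import *
i,im=snap('scene','s6.png'); cv2.imwrite('pics/s6c.png',cv2.resize(im[140:270,190:340],None,fx=4,fy=4,interpolation=cv2.INTER_CUBIC))
E
```

```text
time_s: 20.53
eef_pos: [0.53, -0.269, 0.0243]
eef_rot: [0.8, 0.462, -0.332, 0.19]
ft_force: [-0.6, -0.2, -0.7]
grip_width: 0.0378
grasp_force: 25.0
time_s: 21.2
eef_pos: [0.5314, -0.2698, 0.0252]
eef_rot: [0.801, 0.461, -0.331, 0.191]
ft_force: [0.5, -0.5, -0.2]
grip_width: 0.0377
grasp_force: 25.0
```

View pics/s6c.png

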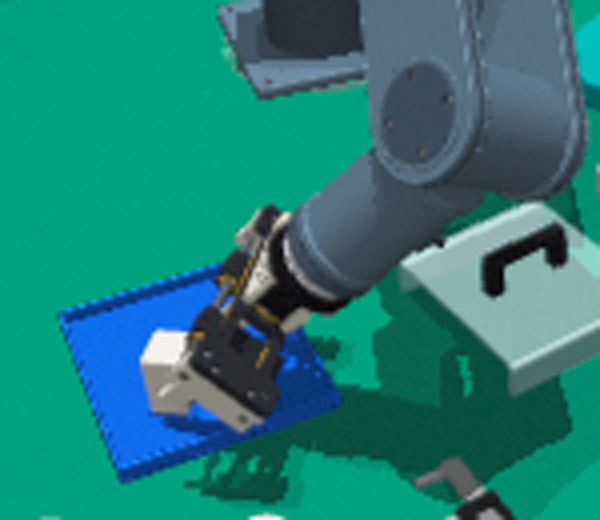

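```bash
python3 -m inch '[[[0,0,-0.002,0,0,0,0.2],[0,0,-0.002,0,0,0,0.2],[0,0,-0.001,0,0,0,0.2],[0,0,0,0,0,0,0.2],[0,0,0,0,0,0,0.2],[0,0,0,0,0,0,0.2],[0,0,0,0,0,0,0.2],[0,0,0,0,0,0,0.2]]]'
```

```text
time_s: 21.92
eef_pos: [0.5314, -0.2697, 0.023]
eef_rot: [0.801, 0.461, -0.332, 0.191]
ft_force: [0.9, 1.5, 5.7]
grip_width: 0.0379
grasp_force: 25.0
```

```bash
python3 -m inch '[[[0,0,0.001,0,0,0,0.43],[0,0,0,0,0,0,0.45],[0,0,0,0,0,0,0.5],[0,0,0,0,0,0,0.55],[0,0,0,0,0,0,0.6],[0,0,0,0,0,0,0.6],[0,0,0,0,0,0,0.6],[0,0,0,0,0,0,0.6]]]'
python3 -m inch '[[[0.005,0.0087,0.01,0,0,0,0.6],[0.0118,0.0204,0.0236,0,0,0,0.6],[0.0118,0.0204,0.0236,0,0,0,0.6],[0.0118,0.0204,0.0236,0,0,0,0.6],[0.0118,0.0204,0.0236,0,0,0,0.6],[0.0118,0.0204,0.0236,0,0,0,0.6],[0.0118,0.0204,0.0236,0,0,0,0.6],[0,0,0,0,0,0,0.6]]]'
python3 - <<'E'
from kin import *
b=-np.array([.5,.866]); S=np.array([.5296,-.273])
# regrasp az -120: n faces az 60; P at 25mm from closed face => z_s=-10 => P=S+.010*b ; TCP=P-.0134*b
plan([*(S-.0034*b+.07*b),.15],-120,45,1)
plan([*(S-.0034*b+.07*b),.15],-120,45,0)
from h import *
w,im=snap('wrist','w7.png')
E
```

```text
time_s: 22.58
eef_pos: [0.5313, -0.2697, 0.023]
eef_rot: [0.801, 0.461, -0.331, 0.191]
ft_force: [-0.2, 0.2, -0.0]
grip_width: 0.0556
grasp_force: 0.0
time_s: 23.25
eef_pos: [0.5719, -0.2025, 0.1016]
eef_rot: [0.801, 0.462, -0.329, 0.193]
ft_force: [0.6, -0.4, 0.8]
grip_width: 0.0559
grasp_force: 0.0
t 23.2 pos [ 0.5719 -0.2025  0.1016] w 0.0559 g 0.0
dp [-0.0756 -0.1282  0.0484] deg [ -0.5   0.  180. ] N 26 ROW [-0.0058, -0.0099, 0.0037, -0.0001, 0.0, 0.0385] | qspeed 66.96 margin 0.0 ikerr 0.018 q [-1.15  0.61  1.44  0.61  1.61  2.37]
t 23.2 pos [ 0.5719 -0.2025  0.1016] w 0.0559 g 0.0
dp [-0.0756 -0.1282  0.0484] deg [ 77.9 -44.7   0.2] N 13 ROW [-0.0116, -0.0197, 0.0074, 0.0333, -0.0191, 0.0001] | qspeed 1.73 margin 0.58 ikerr 0.0 q [-1.15  0.61  1.44  0.61  1.61 -0.77]
```

View pics/w7.png

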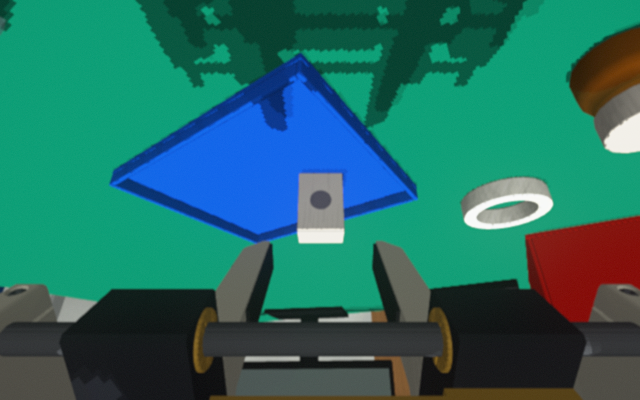

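```bash
python3 -m inch '[[[-0.0116,-0.0197,0.0074,0.0333,-0.0191,0,0.6],[-0.0116,-0.0197,0.0074,0.0333,-0.0191,0,0.6],[-0.0116,-0.0197,0.0074,0.0333,-0.0191,0,0.6],[-0.0116,-0.0197,0.0074,0.0333,-0.0191,0,0.6],[-0.0116,-0.0197,0.0074,0.0333,-0.0191,0,0.6],[-0.0116,-0.0197,0.0074,0.0333,-0.0191,0,0.6],[-0.0116,-0.0197,0.0074,0.0333,-0.0191,0,0.6],[-0.0116,-0.0197,0.0074,0.0333,-0.0191,0,0.6]]]' >/dev/null
python3 -m inch '[[[-0.0116,-0.0197,0.0074,0.0333,-0.0191,0,0.6],[-0.0116,-0.0197,0.0074,0.0333,-0.0191,0,0.6],[-0.0116,-0.0197,0.0074,0.0333,-0.0191,0,0.6],[-0.0116,-0.0197,0.0074,0.0333,-0.0191,0,0.6],[-0.0116,-0.0197,0.0074,0.0333,-0.0191,0,0.6],[0,0,0,0,0,0,0.6],[0,0,0,0,0,0,0.6],[0,0,0,0,0,0,0.6]]]' >/dev/null
python3 - <<'E'
from kin import *
b=-np.array([.5,.866]); S=np.array([.5296,-.273])
g=np.array([*(S-.0034*b),.0195])   # P height .0195+.0134=.033 
pre=g+.09*np.array([*(b*.707),.707])
plan(pre,-120,45,0,4); print('g-pre norm/row(6)',(g-pre)/.5/6, 'pre',pre)
from h import *
w,im=snap('wrist','w8.png'); print([(round(d['score'],2),d['point']) for d in cams.spot_point('wrist','shell1')[:3]], proj(w,[*S,.031]))
E
```

```text
t 24.6 pos [ 0.4934 -0.3321  0.1462] w 0.0558 g 0.0
dp [ 0.0061  0.0069 -0.0631] deg [-0.  -0.4 -0.1] N 4 ROW [0.0031, 0.0034, -0.0315, -0.0, -0.0006, -0.0002] | qspeed 0.39 margin 1.08 ikerr 0.0 q [-1.14  0.68  1.5   0.62  1.5  -0.84]
g-pre norm/row(6) [ 0.010605    0.01836786 -0.02121   ] pre [ 0.499485   -0.32515918  0.08313   ]
[(0.61, [221.9, 322.1])] [325.28017483 223.6245482 ]
```

```bash
python3 -m inch '[[[0.0031,0.0034,-0.0315,0,0,0,0.6],[0.0031,0.0034,-0.0315,0,0,0,0.6],[0.0031,0.0034,-0.0315,0,0,0,0.6],[0.0031,0.0034,-0.0315,0,0,0,0.6],[0,0,0,0,0,0,0.6],[0.0106,0.0184,-0.0212,0,0,0,0.6],[0.0106,0.0184,-0.0212,0,0,0,0.6],[0.0106,0.0184,-0.0212,0,0,0,0.6]]]'
python3 -m inch '[[[0.0106,0.0184,-0.0212,0,0,0,0.6],[0.0106,0.0184,-0.0212,0,0,0,0.6],[0.0106,0.0184,-0.0212,0,0,0,0.6],[0,0,0,0,0,0,0.6],[0,0,0,0,0,0,0.6],[0,0,0,0,0,0,0.6],[0,0,0,0,0,0,0.6],[0,0,0,0,0,0,0.6]]]'
python3 - <<'E'
from kin import *
b=-np.array([.5,.866]); S=np.array([.5296,-.273])
plan([*(S-.0034*b),.0195],-120,45,0,1)
E
```

```text
time_s: 25.4
eef_pos: [0.5171, -0.2971, 0.0536]
eef_rot: [0.8, 0.464, 0.329, -0.192]
ft_force: [-0.1, -0.4, -0.6]
grip_width: 0.0553
grasp_force: 0.0
time_s: 26.07
eef_pos: [0.532, -0.2712, 0.0212]
eef_rot: [0.8, 0.463, 0.329, -0.192]
ft_force: [0.4, -0.6, -0.5]
grip_width: 0.0559
grasp_force: 0.0
t 26.1 pos [ 0.532  -0.2712  0.0212] w 0.0559 g 0.0
dp [-0.0007  0.0012 -0.0017] deg [ 0.1 -0.2 -0.2] N 1 ROW [-0.0015, 0.0023, -0.0034, 0.0005, -0.0014, -0.0009] | qspeed 0.14 margin 0.98 ikerr 0.0 q [-1.06  0.74  1.6   0.68  1.34 -0.88]
```

```bash
python3 -m inch '[[[0,0,0,0,0,0,0.3],[0,0,0,0,0,0,0.2],[0,0,0,0,0,0,0.2],[0,0,0,0,0,0,0.2],[0,0,0,0,0,0,0.2],[0,0,0,0,0,0,0.2],[0,0,0.02,0,0,0,0.2],[0,0,0.05,0,0,0,0.2]]]' 25
python3 -m inch '[[[0,0,0.07,0,0,0,0.2],[0,0,0.05,0,0,0,0.2],[0,0,0,-0.0333,0.0191,0,0.2],[0,0,0,-0.0333,0.0191,0,0.2],[0,0,0,-0.0333,0.0191,0,0.2],[0,0,0,-0.0333,0.0191,0,0.2],[0,0,0,-0.0333,0.0191,0,0.2],[0,0,0,-0.0333,0.0191,0,0.2]]]'
python3 -m inch '[[[0,0,0,-0.0333,0.0191,0,0.2],[0,0,0,-0.0333,0.0191,0,0.2],[0,0,0,-0.0333,0.0191,0,0.2],[0,0,0,-0.0333,0.0191,0,0.2],[0,0,0,-0.0333,0.0191,0,0.2],[0,0,0,-0.0333,0.0191,0,0.2],[0,0,0,-0.0333,0.0191,0,0.2],[0,0,0,0,0,0,0.2]]]'
python3 - <<'E'
from kin import *
plan([.5247,-.2815,.024],60,45,1,6)
E
```

```text
time_s: 26.73
eef_pos: [0.5306, -0.2686, 0.0534]
eef_rot: [0.8, 0.462, 0.329, -0.196]
ft_force: [0.1, -0.1, 0.1]
grip_width: 0.038
grasp_force: 25.0
time_s: 27.4
eef_pos: [0.5324, -0.2708, 0.1177]
eef_rot: [0.866, 0.499, 0.023, -0.013]
ft_force: [0.2, 0.3, -1.0]
grip_width: 0.0377
grasp_force: 25.0
time_s: 28.07
eef_pos: [0.5315, -0.2663, 0.1115]
eef_rot: [0.798, 0.464, -0.335, 0.19]
ft_force: [-0.1, 0.5, -2.5]
grip_width: 0.0379
grasp_force: 25.0
t 28.1 pos [ 0.5315 -0.2663  0.1115] w 0.0379 g 25.0
dp [-0.0068 -0.0152 -0.0875] deg [ 0.  -0.5 -0.1] N 6 ROW [-0.0023, -0.0051, -0.0292, 0.0, -0.0005, -0.0001] | qspeed 0.33 margin 0.41 ikerr 0.0 q [-0.26  0.76  1.54 -0.81  1.23  0.7 ]
```

```bash
python3 -m inch '[[[-0.0023,-0.0051,-0.0292,0,-0.0005,0,0.2],[-0.0023,-0.0051,-0.0292,0,-0.0005,0,0.2],[-0.0023,-0.0051,-0.0292,0,-0.0005,0,0.2],[-0.0023,-0.0051,-0.0292,0,-0.0005,0,0.2],[-0.0023,-0.0051,-0.0292,0,-0.0005,0,0.2],[-0.0023,-0.0051,-0.0292,0,-0.0005,0,0.2],[0,0,0,0,0,0,0.2],[0,0,0,0,0,0,0.2]]]'
python3 -m inch '[[[0,0,-0.004,0,0,0,0.2],[0,0,-0.004,0,0,0,0.2],[0,0,-0.003,0,0,0,0.2],[0,0,-0.002,0,0,0,0.2],[0,0,0,0,0,0,0.2],[0,0,0,0,0,0,0.2],[0,0,0,0,0,0,0.2],[0,0,0,0,0,0,0.2]]]'
```

```text
time_s: 28.73
eef_pos: [0.5238, -0.286, 0.0267]
eef_rot: [0.802, 0.46, -0.329, 0.192]
ft_force: [-0.0, -0.0, -0.7]
grip_width: 0.0382
grasp_force: 25.0
time_s: 29.4
eef_pos: [0.525, -0.2855, 0.0214]
eef_rot: [0.802, 0.46, -0.328, 0.193]
ft_force: [-0.3, -0.2, 0.3]
grip_width: 0.038
grasp_force: 25.0
```

```bash
python3 -m inch '[[[0,0,-0.003,0,0,0,0.2],[0,0,-0.003,0,0,0,0.2],[0,0,-0.003,0,0,0,0.2],[0,0,0,0,0,0,0.2],[0,0,0,0,0,0,0.2],[0,0,0,0,0,0,0.2],[0,0,0,0,0,0,0.2],[0,0,0,0,0,0,0.2]]]'
```

```text
time_s: 30.07
eef_pos: [0.525, -0.2856, 0.0172]
eef_rot: [0.802, 0.46, -0.328, 0.193]
ft_force: [-0.3, 2.0, 4.7]
grip_width: 0.0378
grasp_force: 25.0
```

Contact. Release and back out, then look.

```bash
python3 -m inch '[[[0,0,0.001,0,0,0,0.43],[0,0,0,0,0,0,0.45],[0,0,0,0,0,0,0.5],[0,0,0,0,0,0,0.55],[0,0,0,0,0,0,0.6],[0,0,0,0,0,0,0.6],[0,0,0,0,0,0,0.6],[0,0,0,0,0,0,0.6]]]'
python3 -m inch '[[[0.005,0.0087,0.01,0,0,0,0.6],[0.0118,0.0204,0.0236,0,0,0,0.6],[0.0118,0.0204,0.0236,0,0,0,0.6],[0.0118,0.0204,0.0236,0,0,0,0.6],[0.0118,0.0204,0.0236,0,0,0,0.6],[0.0118,0.0204,0.0236,0,0,0,0.6],[0.0118,0.0204,0.0236,0,0,0,0.6],[0,0,0.06,0,0,0,0.6]]]'
python3 - <<'E'
from h import *
w,im=snap('wrist','w9.png'); s,im2=snap('scene'); S=[(round(d['score'],2),np.round(at(s,d['point'][1],d['point'][0],.035),3)) for d in cams.spot_point('scene','shell1')[:5]]; print(S)
cv2.imwrite('pics/m9.png',np.vstack([im[100:350],cv2.resize(im2[120:270,190:450],(640,340))]))
st()
E
```

```text
time_s: 30.73
eef_pos: [0.5249, -0.2855, 0.0172]
eef_rot: [0.802, 0.46, -0.328, 0.193]
ft_force: [1.1, -0.7, -0.1]
grip_width: 0.0561
grasp_force: 0.0
time_s: 31.4
eef_pos: [0.5624, -0.2173, 0.1206]
eef_rot: [0.801, 0.462, -0.329, 0.191]
ft_force: [0.2, -0.4, 0.2]
grip_width: 0.0559
grasp_force: 0.0
[(0.68, array([0.417, 0.274, 0.035])), (0.5, array([ 0.554, -0.278,  0.035]))]
t 31.55 p [ 0.5647 -0.2197  0.1258] q [ 0.8026  0.4601 -0.3257  0.1949] w 0.0557 g 0.0 F [ 0.1  0.2 -0.4] j [-0.15  0.67  1.38 -0.72  1.45  0.6 ]
```

View pics/m9.png

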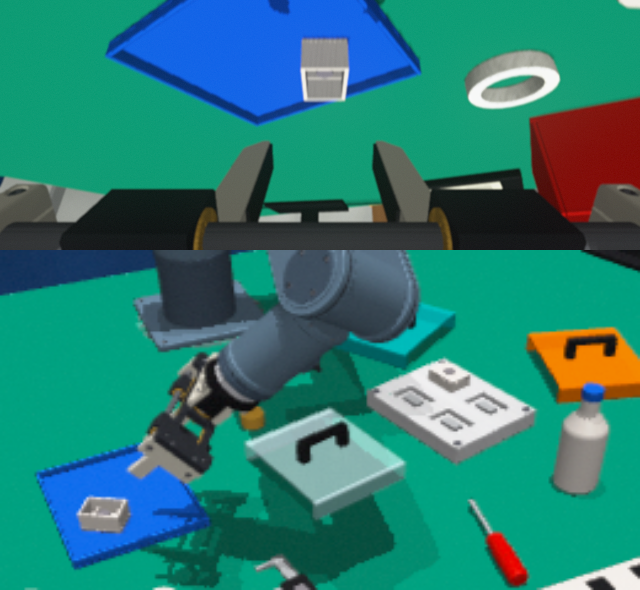

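Run:
```python
from kin import *
plan([.4741,.2961,.2],15.2,45,0)
plan([.50,.08,.26],15.2,0,0)
```

```text
t 31.6 pos [ 0.5647 -0.2197  0.1258] w 0.0557 g 0.0
dp [-0.0906  0.5158  0.0742] deg [ 86.   67.1 101.8] N 22 ROW [-0.0082, 0.0469, 0.0067, 0.0217, 0.0169, 0.0257] | qspeed 1.36 margin 0.51 ikerr 0.0 q [ 0.33  0.82  0.9   0.06  2.2  -1.49]
t 31.6 pos [ 0.5647 -0.2197  0.1258] w 0.0557 g 0.0
dp [-0.0647  0.2997  0.1342] deg [ 44.1  35.1 127.1] N 20 ROW [-0.0065, 0.03, 0.0134, 0.0122, 0.0097, 0.0353] | qspeed 1.74 margin 0.49 ikerr 0.0 q [-0.06  0.15  1.56  0.    1.43 -1.9 ]
```

```bash
python3 -m inch '[[[-0.0082,0.0469,0.03,0.0217,0.0169,0.0257,0.6],[-0.0082,0.0469,0.03,0.0217,0.0169,0.0257,0.6],[-0.0082,0.0469,0.03,0.0217,0.0169,0.0257,0.6],[-0.0082,0.0469,0.03,0.0217,0.0169,0.0257,0.6],[-0.0082,0.0469,0.03,0.0217,0.0169,0.0257,0.6],[-0.0082,0.0469,0,0.0217,0.0169,0.0257,0.6],[-0.0082,0.0469,0,0.0217,0.0169,0.0257,0.6],[-0.0082,0.0469,0,0.0217,0.0169,0.0257,0.6]]]' >/dev/null
python3 -m inch '[[[-0.0082,0.0469,0,0.0217,0.0169,0.0257,0.6],[-0.0082,0.0469,0,0.0217,0.0169,0.0257,0.6],[-0.0082,0.0469,0,0.0217,0.0169,0.0257,0.6],[-0.0082,0.0469,0,0.0217,0.0169,0.0257,0.6],[-0.0082,0.0469,0,0.0217,0.0169,0.0257,0.6],[-0.0082,0.0469,0,0.0217,0.0169,0.0257,0.6],[-0.0082,0.0469,0,0.0217,0.0169,0.0257,0.6],[-0.0082,0.0469,0,0.0217,0.0169,0.0257,0.6]]]'
python3 -m inch '[[[-0.0082,0.0469,0,0.0217,0.0169,0.0257,0.6],[-0.0082,0.0469,0,0.0217,0.0169,0.0257,0.6],[-0.0082,0.0469,0,0.0217,0.0169,0.0257,0.6],[-0.0082,0.0469,0,0.0217,0.0169,0.0257,0.6],[-0.0082,0.0469,0,0.0217,0.0169,0.0257,0.6],[-0.0082,0.0469,0,0.0217,0.0169,0.0257,0.6],[0,0,0,0,0,0,0.6],[0,0,0,0,0,0,0.6]]]' >/dev/null
python3 - <<'E'
from kin import *
from h import *
plan([.4741,.2961,.0952],15.2,45,0,4)
w,im=snap('wrist','w10.png'); t,_=snap('top','t10.png')
for c,i in (('wrist',w),('top',t)):
  for d in cams.spot_point(c,'shell1')[:4]: print(c,round(d['score'],2),d['point'],np.round(at(i,d['point'][1],d['point'][0],.035),4))
print(proj(w,[.4276,.2835,.05]),proj(w,[.4276,.2835,.035]))
x,y=proj(w,[.4276,.2835,.05]).astype(int); cr=im[max(0,y-75):y+75,max(0,x-100):x+100]; print(x,y); cv2.imwrite('pics/w10c.png',cv2.resize(cr,None,fx=3,fy=3))
E
```

```text
time_s: 32.88
eef_pos: [0.4966, 0.1561, 0.1976]
eef_rot: [0.183, 0.937, -0.161, -0.25]
ft_force: [0.3, -0.8, 0.4]
grip_width: 0.0557
grasp_force: 0.0
t 33.5 pos [0.4721 0.2965 0.1962] w 0.0558 g 0.0
dp [ 0.002  -0.0004 -0.101 ] deg [ 0.1  0.1 -0.2] N 4 ROW [0.001, -0.0002, -0.0505, 0.0002, 0.0001, -0.0003] | qspeed 0.52 margin 0.56 ikerr 0.0 q [ 0.33  0.91  1.    0.05  2.02 -1.5 ]
wrist 0.9 [261.3, 320.9] [0.4282 0.2828 0.035 ]
top 0.76 [195.5, 432.1] [ 0.5262 -0.2706  0.035 ]
[321.57046482 256.55307133] [321.63929982 260.94341025]
321 256
```

View pics/w10c.png

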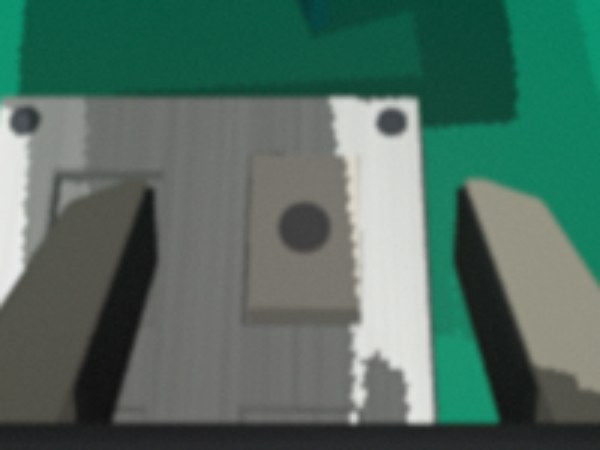

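```bash
python3 -m inch '[[[0.001,0,-0.05,0,0,0,0.6],[0.001,0,-0.05,0,0,0,0.6],[0.001,0,-0.05,0,0,0,0.6],[0.001,0,-0.05,0,0,0,0.6],[0,0,0,0,0,0,0.6],[-0.0156,-0.0042,-0.0162,0,0,0,0.6],[-0.0156,-0.0042,-0.0162,0,0,0,0.6],[-0.0156,-0.0042,-0.0162,0,0,0,0.6]]]' >/dev/null
python3 -m inch '[[[-0.0156,-0.0042,-0.0162,0,0,0,0.6],[-0.0156,-0.0042,-0.0162,0,0,0,0.6],[-0.0156,-0.0042,-0.0162,0,0,0,0.6],[0,0,0,0,0,0,0.6],[0,0,0,0,0,0,0.6],[0,0,0,0,0,0,0.6],[0,0,0,0,0,0,0.6],[0,0,0,0,0,0,0.6]]]' >/dev/null
python3 -c "
from kin import *
plan([.4195,.2813,.0386],15.2,45,0,2)"
```

```text
t 35.1 pos [0.4287 0.2834 0.0501] w 0.0562 g 0.0
dp [-0.0092 -0.0021 -0.0115] deg [-0.   0.3 -0.2] N 2 ROW [-0.0092, -0.0021, -0.0115, -0.0, 0.0008, -0.0005] | qspeed 0.25 margin 0.87 ikerr 0.0 q [ 0.33  0.87  1.23  0.05  1.82 -1.51]
```

```bash
python3 -m inch '[[[-0.0092,-0.0021,-0.0115,0,0,0,0.6],[-0.0092,-0.0021,-0.0115,0,0,0,0.6],[0,0,0,0,0,0,0.6],[0,0,0,0,0,0,0.2],[0,0,0,0,0,0,0.2],[0,0,0,0,0,0,0.2],[0,0,0,0,0,0,0.2],[0,0,0,0,0,0,0.2]]]' 25
python3 -m inch '[[[0,0,0,0,0,0,0.2],[0,0,0,0,0,0,0.2],[0,0,0.01,0,0,0,0.2],[0,0,0.02,0,0,0,0.2],[0,0,0.05,0,0,0,0.2],[0,0,0.07,0,0,0,0.2],[0,0,0.08,0,0,0,0.2],[0,0,0.06,0,0,0,0.2]]]' 25
python3 - <<'E'
from kin import *
a=np.array([.5,.866]); S=np.array([.446,-.225])
plan([*(S+.0036*a),.15],60,45,1)
E
```

```text
time_s: 35.75
eef_pos: [0.4189, 0.281, 0.0381]
eef_rot: [-0.124, 0.916, -0.052, -0.378]
ft_force: [0.9, -0.6, -0.2]
grip_width: 0.0378
grasp_force: 25.0
time_s: 36.42
eef_pos: [0.4186, 0.2817, 0.1866]
eef_rot: [-0.124, 0.916, -0.051, -0.377]
ft_force: [0.7, -0.0, -0.9]
grip_width: 0.0375
grasp_force: 25.0
t 36.4 pos [0.4186 0.2817 0.1866] w 0.0375 g 25.0
dp [ 0.0292 -0.5035 -0.0366] deg [ -86.2  -66.7 -101.3] N 22 ROW [0.0027, -0.0458, -0.0033, -0.0218, -0.0168, -0.0256] | qspeed 1.37 margin 0.47 ikerr 0.0 q [-0.19  0.47  1.68 -0.75  1.37  0.64]
```

```bash
python3 -m inch '[[[0.0027,-0.0458,0,-0.0218,-0.0168,-0.0256,0.2],[0.0027,-0.0458,0,-0.0218,-0.0168,-0.0256,0.2],[0.0027,-0.0458,0,-0.0218,-0.0168,-0.0256,0.2],[0.0027,-0.0458,0,-0.0218,-0.0168,-0.0256,0.2],[0.0027,-0.0458,0,-0.0218,-0.0168,-0.0256,0.2],[0.0027,-0.0458,0,-0.0218,-0.0168,-0.0256,0.2],[0.0027,-0.0458,0,-0.0218,-0.0168,-0.0256,0.2],[0.0027,-0.0458,0,-0.0218,-0.0168,-0.0256,0.2]]]'
python3 -m inch '[[[0.0027,-0.0458,0,-0.0218,-0.0168,-0.0256,0.2],[0.0027,-0.0458,0,-0.0218,-0.0168,-0.0256,0.2],[0.0027,-0.0458,0,-0.0218,-0.0168,-0.0256,0.2],[0.0027,-0.0458,0,-0.0218,-0.0168,-0.0256,0.2],[0.0027,-0.0458,0,-0.0218,-0.0168,-0.0256,0.2],[0.0027,-0.0458,0,-0.0218,-0.0168,-0.0256,0.2],[0.0027,-0.0458,-0.0092,-0.0218,-0.0168,-0.0256,0.2],[0.0027,-0.0458,-0.0092,-0.0218,-0.0168,-0.0256,0.2]]]'
python3 -m inch '[[[0.0027,-0.0458,-0.0092,-0.0218,-0.0168,-0.0256,0.2],[0.0027,-0.0458,-0.0092,-0.0218,-0.0168,-0.0256,0.2],[0.0027,-0.0458,-0.0092,-0.0218,-0.0168,-0.0256,0.2],[0.0027,-0.0458,-0.0092,-0.0218,-0.0168,-0.0256,0.2],[0.0027,-0.0458,-0.0092,-0.0218,-0.0168,-0.0256,0.2],[0.0027,-0.0458,-0.0092,-0.0218,-0.0168,-0.0256,0.2],[0,0,0,0,0,0,0.2],[0,0,0,0,0,0,0.2]]]'
python3 - <<'E'
from kin import *
a=np.array([.5,.866]); S=np.array([.446,-.225])
plan([*(S+.0036*a),.03],60,45,1,7)
E
```

```text
time_s: 37.08
eef_pos: [0.4293, 0.0973, 0.1841]
eef_rot: [0.287, 0.917, -0.196, -0.197]
ft_force: [-0.1, 0.4, -0.3]
grip_width: 0.0377
grasp_force: 25.0
time_s: 37.75
eef_pos: [0.4403, -0.0858, 0.175]
eef_rot: [0.632, 0.716, -0.297, 0.026]
ft_force: [0.1, -0.1, -0.6]
grip_width: 0.038
grasp_force: 25.0
time_s: 38.42
eef_pos: [0.4477, -0.2225, 0.1461]
eef_rot: [0.801, 0.461, -0.331, 0.189]
ft_force: [-0.6, 1.0, -0.9]
grip_width: 0.0378
grasp_force: 25.0
t 38.4 pos [ 0.4477 -0.2225  0.1461] w 0.0378 g 25.0
dp [ 1.000e-04  6.000e-04 -1.161e-01] deg [-0.2 -0.1  0.2] N 7 ROW [0.0, 0.0002, -0.0332, -0.0002, -0.0001, 0.0002] | qspeed 0.36 margin 0.41 ikerr 0.0 q [-0.19  0.65  1.76 -0.81  1.19  0.82]
```

```bash
python3 -m inch '[[[0,0,-0.0332,0,0,0,0.2],[0,0,-0.0332,0,0,0,0.2],[0,0,-0.0332,0,0,0,0.2],[0,0,-0.0332,0,0,0,0.2],[0,0,-0.0332,0,0,0,0.2],[0,0,-0.0332,0,0,0,0.2],[0,0,-0.0332,0,0,0,0.2],[0,0,0,0,0,0,0.2]]]'
python3 -m inch '[[[0,0,-0.004,0,0,0,0.2],[0,0,-0.004,0,0,0,0.2],[0,0,-0.003,0,0,0,0.2],[0,0,-0.002,0,0,0,0.2],[0,0,0,0,0,0,0.2],[0,0,0,0,0,0,0.2],[0,0,0,0,0,0,0.2],[0,0,0,0,0,0,0.2]]]'
```

```text
time_s: 39.08
eef_pos: [0.4466, -0.2215, 0.0269]
eef_rot: [0.8, 0.462, -0.333, 0.188]
ft_force: [-0.8, -0.6, -0.0]
grip_width: 0.0381
grasp_force: 25.0
time_s: 39.75
eef_pos: [0.4484, -0.2226, 0.0237]
eef_rot: [0.801, 0.461, -0.331, 0.19]
ft_force: [-0.1, 0.5, -0.3]
grip_width: 0.0379
grasp_force: 25.0
```

```bash
python3 -m inch '[[[0,0,-0.002,0,0,0,0.2],[0,0,-0.002,0,0,0,0.2],[0,0,0,0,0,0,0.2],[0,0,0,0,0,0,0.2],[0,0,0,0,0,0,0.2],[0,0,0,0,0,0,0.2],[0,0,0,0,0,0,0.2],[0,0,0,0,0,0,0.2]]]'
```

```text
time_s: 40.42
eef_pos: [0.4485, -0.2228, 0.0224]
eef_rot: [0.801, 0.461, -0.331, 0.191]
ft_force: [0.1, 2.5, 4.3]
grip_width: 0.0379
grasp_force: 25.0
```

```bash
python3 -m inch '[[[0,0,0.001,0,0,0,0.43],[0,0,0,0,0,0,0.45],[0,0,0,0,0,0,0.5],[0,0,0,0,0,0,0.55],[0,0,0,0,0,0,0.6],[0,0,0,0,0,0,0.6],[0,0,0,0,0,0,0.6],[0,0,0,0,0,0,0.6]]]' >/dev/null
python3 -m inch '[[[0.005,0.0087,0.01,0,0,0,0.6],[0.0118,0.0204,0.0236,0,0,0,0.6],[0.0118,0.0204,0.0236,0,0,0,0.6],[0.0118,0.0204,0.0236,0,0,0,0.6],[0.0118,0.0204,0.0236,0,0,0,0.6],[0.0118,0.0204,0.0236,0,0,0,0.6],[0.0118,0.0204,0.0236,0,0,0,0.6],[0,0,0,0,0,0,0.6]]]' >/dev/null
python3 - <<'E'
from kin import *
from h import *
b=-np.array([.5,.866]); S=np.array([.4467,-.2259])
w,im=snap('wrist','w11.png'); print([(round(d['score'],2),np.round(d['point']),) for d in cams.spot_point('wrist','shell1')[:3]], proj(w,[*S,.031]))
plan([*(S-.0034*b+.07*b),.15],-120,45,0)
E
```

```text
[(0.68, array([199., 428.]))] [321.46912952 210.31953072]
t 41.9 pos [ 0.4866 -0.1567  0.098 ] w 0.0558 g 0.0
dp [-0.0732 -0.1269  0.052 ] deg [ 77.8 -45.    0.1] N 13 ROW [-0.0113, -0.0195, 0.008, 0.0332, -0.0192, 0.0001] | qspeed 2.1 margin 0.59 ikerr 0.0 q [-1.25  0.48  1.68  0.56  1.57 -0.9 ]
```

Run:
```python
from h import *
w=cams.camera_info('wrist'); print('slot1',proj(w,[.5296,-.277,.019]))
im=cv2.imread('pics/w11.png'); hs=cv2.cvtColor(im,cv2.COLOR_BGR2HSV); m=((hs[...,1]<60)&(hs[...,2]>90)).astype(np.uint8); m[290:]=0
n,l,s,c=cv2.connectedComponentsWithStats(m)
for k in range(1,n):
    if s[k,4]>200: print(s[k],c[k].round())
C=np.array([.4467,-.2259]);a=np.array([.5,.866]);p=np.array([-.866,.5])
Q=np.array([proj(w,[*(C+i*.015*a+j*.019*p),z]) for i in(-1,1) for j in (-1,1) for z in (.004,.058)]); print('expected box',Q.min(0),Q.max(0))
```

```text
slot1 [432.08620091 200.29092786]
[  64    0  129   68 3580] [147.  26.]
[ 402  169   63   57 2743] [432. 196.]
[ 298  175   47   70 2842] [321. 211.]
[ 552  178   88   52 3498] [598. 204.]
[ 217  242   52   48 1284] [245. 268.]
[ 377  242   52   48 1281] [400. 268.]
expected box [299.32034388 175.62208694] [347.27547913 246.53461926]
```

Standing shell at columns 298–345, rows 175–245, exactly as predicted. Pitch over.

```bash
python3 -m inch '[[[-0.0113,-0.0195,0.008,0.0332,-0.0192,0,0.6],[-0.0113,-0.0195,0.008,0.0332,-0.0192,0,0.6],[-0.0113,-0.0195,0.008,0.0332,-0.0192,0,0.6],[-0.0113,-0.0195,0.008,0.0332,-0.0192,0,0.6],[-0.0113,-0.0195,0.008,0.0332,-0.0192,0,0.6],[-0.0113,-0.0195,0.008,0.0332,-0.0192,0,0.6],[-0.0113,-0.0195,0.008,0.0332,-0.0192,0,0.6],[-0.0113,-0.0195,0.008,0.0332,-0.0192,0,0.6]]]' >/dev/null
python3 -m inch '[[[-0.0113,-0.0195,0.008,0.0332,-0.0192,0,0.6],[-0.0113,-0.0195,0.008,0.0332,-0.0192,0,0.6],[-0.0113,-0.0195,0.008,0.0332,-0.0192,0,0.6],[-0.0113,-0.0195,0.008,0.0332,-0.0192,0,0.6],[-0.0113,-0.0195,0.008,0.0332,-0.0192,0,0.6],[0,0,0,0,0,0,0.6],[0,0,0,0,0,0,0.6],[0,0,0,0,0,0,0.6]]]' >/dev/null
python3 - <<'E'
from kin import *
b=-np.array([.5,.866]); S=np.array([.4467,-.2259])
g=np.array([*(S-.0034*b),.0195]); pre=g+.09*np.array([*(b*.707),.707])
plan(pre,-120,45,0,4); print('g',g)
E
```

```text
t 43.2 pos [ 0.4123 -0.2833  0.149 ] w 0.0561 g 0.0
dp [ 0.0043  0.0053 -0.0659] deg [-0.  -0.3  0.1] N 4 ROW [0.0022, 0.0026, -0.0329, -0.0, -0.0004, 0.0001] | qspeed 0.44 margin 0.85 ikerr 0.0 q [-1.24  0.57  1.73  0.57  1.44 -0.97]
g [ 0.4484    -0.2229556  0.0195   ]
```

```bash
python3 -m inch '[[[0.0022,0.0026,-0.033,0,0,0,0.6],[0.0022,0.0026,-0.033,0,0,0,0.6],[0.0022,0.0026,-0.033,0,0,0,0.6],[0.0022,0.0026,-0.033,0,0,0,0.6],[0,0,0,0,0,0,0.6],[0.0106,0.0184,-0.0212,0,0,0,0.6],[0.0106,0.0184,-0.0212,0,0,0,0.6],[0.0106,0.0184,-0.0212,0,0,0,0.6]]]' >/dev/null
python3 -m inch '[[[0.0106,0.0184,-0.0212,0,0,0,0.6],[0.0106,0.0184,-0.0212,0,0,0,0.6],[0.0106,0.0184,-0.0212,0,0,0,0.6],[0,0,0,0,0,0,0.6],[0,0,0,0,0,0,0.6],[0,0,0,0,0,0,0.6],[0,0,0,0,0,0,0.6],[0,0,0,0,0,0,0.6]]]' >/dev/null
python3 -c "
from kin import *
plan([.4484,-.223,.0195],-120,45,0,2)"
```

```text
t 44.5 pos [ 0.4492 -0.2243  0.0209] w 0.0556 g 0.0
dp [-0.0008  0.0013 -0.0014] deg [ 0.2 -0.2  0. ] N 2 ROW [-0.0008, 0.0013, -0.0014, 0.0004, -0.0004, 0.0] | qspeed 0.12 margin 0.74 ikerr 0.0 q [-1.15  0.64  1.84  0.65  1.27 -1.02]
```

```bash
python3 -m inch '[[[0,0,0,0,0,0,0.3],[0,0,0,0,0,0,0.2],[0,0,0,0,0,0,0.2],[0,0,0,0,0,0,0.2],[0,0,0,0,0,0,0.2],[0,0,0,0,0,0,0.2],[0,0,0.02,0,0,0,0.2],[0,0,0.05,0,0,0,0.2]]]' 25
python3 -m inch '[[[0,0,0.07,0,0,0,0.2],[0,0,0.05,0,0,0,0.2],[0,0,0,-0.0333,0.0191,0,0.2],[0,0,0,-0.0333,0.0191,0,0.2],[0,0,0,-0.0333,0.0191,0,0.2],[0,0,0,-0.0333,0.0191,0,0.2],[0,0,0,-0.0333,0.0191,0,0.2],[0,0,0,-0.0333,0.0191,0,0.2]]]'
python3 -m inch '[[[0,0,0,-0.0333,0.0191,0,0.2],[0,0,0,-0.0333,0.0191,0,0.2],[0,0,0,-0.0333,0.0191,0,0.2],[0,0,0,-0.0333,0.0191,0,0.2],[0,0,0,-0.0333,0.0191,0,0.2],[0,0,0,-0.0333,0.0191,0,0.2],[0,0,0,-0.0333,0.0191,0,0.2],[0,0,0,0,0,0,0.2]]]'
python3 - <<'E'
from kin import *
plan([.4418,-.2344,.024],60,45,1,6)
E
```

```text
time_s: 45.18
eef_pos: [0.448, -0.222, 0.0539]
eef_rot: [0.801, 0.461, 0.33, -0.194]
ft_force: [-0.2, 0.5, -0.5]
grip_width: 0.038
grasp_force: 25.0
time_s: 45.85
eef_pos: [0.4495, -0.224, 0.1173]
eef_rot: [0.866, 0.499, 0.024, -0.011]
ft_force: [-0.0, 1.0, -1.4]
grip_width: 0.0377
grasp_force: 25.0
time_s: 46.52
eef_pos: [0.4486, -0.2204, 0.1121]
eef_rot: [0.798, 0.464, -0.334, 0.192]
ft_force: [0.2, -0.0, -2.0]
grip_width: 0.0378
grasp_force: 25.0
t 46.5 pos [ 0.4486 -0.2204  0.1121] w 0.0378 g 25.0
dp [-0.0068 -0.014  -0.0881] deg [ 0.2 -0.3 -0.2] N 6 ROW [-0.0023, -0.0047, -0.0294, 0.0002, -0.0003, -0.0002] | qspeed 0.36 margin 0.39 ikerr 0.0 q [-0.22  0.66  1.77 -0.83  1.16  0.83]
```

```bash
python3 -m inch '[[[-0.0023,-0.004,-0.0294,0,0,0,0.2],[-0.0023,-0.004,-0.0294,0,0,0,0.2],[-0.0023,-0.004,-0.0294,0,0,0,0.2],[-0.0023,-0.004,-0.0294,0,0,0,0.2],[-0.0023,-0.004,-0.0294,0,0,0,0.2],[-0.0023,-0.004,-0.0294,0,0,0,0.2],[0,0,0,0,0,0,0.2],[0,0,0,0,0,0,0.2]]]'
python3 -m inch '[[[0,0,-0.004,0,0,0,0.2],[0,0,-0.004,0,0,0,0.2],[0,0,-0.004,0,0,0,0.2],[0,0,-0.003,0,0,0,0.2],[0,0,-0.003,0,0,0,0.2],[0,0,0,0,0,0,0.2],[0,0,0,0,0,0,0.2],[0,0,0,0,0,0,0.2]]]'
```

```text
time_s: 47.18
eef_pos: [0.4411, -0.2357, 0.0261]
eef_rot: [0.8, 0.462, -0.331, 0.191]
ft_force: [-0.5, 0.0, 1.1]
grip_width: 0.0375
grasp_force: 25.0
time_s: 47.85
eef_pos: [0.4421, -0.2353, 0.018]
eef_rot: [0.8, 0.462, -0.331, 0.192]
ft_force: [0.4, 0.3, 0.4]
grip_width: 0.0378
grasp_force: 25.0
```

```bash
python3 -m inch '[[[0,0,-0.002,0,0,0,0.2],[0,0,-0.002,0,0,0,0.2],[0,0,0,0,0,0,0.2],[0,0,0,0,0,0,0.2],[0,0,0,0,0,0,0.2],[0,0,0,0,0,0,0.2],[0,0,0,0,0,0,0.2],[0,0,0,0,0,0,0.2]]]'
python3 -m inch '[[[0,0,0.001,0,0,0,0.43],[0,0,0,0,0,0,0.45],[0,0,0,0,0,0,0.5],[0,0,0,0,0,0,0.55],[0,0,0,0,0,0,0.6],[0,0,0,0,0,0,0.6],[0,0,0,0,0,0,0.6],[0,0,0,0,0,0,0.6]]]' >/dev/null
python3 -m inch '[[[0.005,0.0087,0.01,0,0,0,0.6],[0.0118,0.0204,0.0236,0,0,0,0.6],[0.0118,0.0204,0.0236,0,0,0,0.6],[0.0118,0.0204,0.0236,0,0,0,0.6],[0.0118,0.0204,0.0236,0,0,0,0.6],[0.0118,0.0204,0.0236,0,0,0,0.6],[0.0118,0.0204,0.0236,0,0,0,0.6],[0,0,0.06,0,0,0,0.6]]]' >/dev/null
python3 - <<'E'
from kin import *
# above the cover, viewing: closing axis along cover x => tool yaw with c at 13.8deg => yaw -76.2
plan([.5305,.02,.25],-76.2,0)
plan([.5305,.02,.25],103.8,0)
E
```

```text
time_s: 48.52
eef_pos: [0.4422, -0.2354, 0.0168]
eef_rot: [0.8, 0.461, -0.331, 0.193]
ft_force: [0.6, 2.0, 5.5]
grip_width: 0.0376
grasp_force: 25.0
t 49.9 pos [ 0.4796 -0.1676  0.1205] w 0.0558 g 0.0
dp [0.0509 0.1876 0.1295] deg [45.6 -6.5 41.3] N 9 ROW [0.0113, 0.0417, 0.0288, 0.0281, -0.004, 0.0255] | qspeed 1.56 margin 0.57 ikerr 0.0 q [-0.17  0.2   1.53  0.    1.41 -0.41]
t 49.9 pos [ 0.4796 -0.1676  0.1205] w 0.0558 g 0.0
dp [0.0509 0.1876 0.1295] deg [  -8.1  -56.3 -127.7] N 20 ROW [0.0051, 0.0188, 0.0129, -0.0022, -0.0157, -0.0355] | qspeed 1.51 margin 0.39 ikerr 0.0 q [-0.17  0.21  1.52 -0.    1.41  2.73]
```

```bash
python3 -m inch '[[[0.0103,0.0375,0.0288,0.0281,-0.004,0.0255,1],[0.0103,0.0375,0.0288,0.0281,-0.004,0.0255,1],[0.0103,0.0375,0.0288,0.0281,-0.004,0.0255,1],[0.0103,0.0375,0.0288,0.0281,-0.004,0.0255,1],[0.0103,0.0375,0.0288,0.0281,-0.004,0.0255,1],[0.0103,0.0375,0.0288,0.0281,-0.004,0.0255,1],[0.0103,0.0375,0.0288,0.0281,-0.004,0.0255,1],[0.0103,0.0375,0.0288,0.0281,-0.004,0.0255,1]]]' >/dev/null
python3 -m inch '[[[0.0103,0.0375,0.0288,0.0281,-0.004,0.0255,1],[0,0,0,0,0,0,1],[0,0,0,0,0,0,1],[0,0,0,0,0,0,1],[0,0,0,0,0,0,1],[0,0,0,0,0,0,1],[0,0,0,0,0,0,1],[0,0,0,0,0,0,1]]]' >/dev/null
python3 - <<'E'
from kin import *
from h import *
plan([.5305,.0249,.046],-76.7,0,0,8)
w,im=snap('wrist','w12.png'); t,ti=snap('top','t12.png'); s,si=snap('scene','s12.png')
x,y=proj(w,[.5305,.0249,.07]); print(x,y); x,y=int(x),int(y); b0=max(0,y-60)
m=np.zeros(im.shape[:2],np.uint8); m[b0:y+60,x-40:x+40]=im[b0:y+60,x-40:x+40].max(2)<60
n,l,ss,c=cv2.connectedComponentsWithStats(m); k=1+ss[1:,4].argmax(); v,u=np.nonzero(l==k)
r=cv2.minAreaRect(np.c_[u,v].astype(np.float32)); P=np.array([at(w,*p,.07) for p in cv2.boxPoints(r)]); print(r,np.round(P,4).tolist(),P.mean(0))
big=cv2.resize(ti[150:275,380:480],None,fx=4,fy=4,interpolation=cv2.INTER_CUBIC); cv2.imwrite('pics/m12.png',np.hstack([big,cv2.resize(si[190:290,190:270],(400,500),interpolation=cv2.INTER_CUBIC)]))
for d in cams.spot_point('top','shell1')[:4]: print(round(d['score'],2),d['point'],np.round(at(t,d['point'][1],d['point'][0],.02),3))
E
```

```text
t 51.2 pos [ 0.5261 -0.0009  0.2511] w 0.0932 g 0.0
dp [ 0.0044  0.0258 -0.2051] deg [ 0.  -0.  -0.2] N 8 ROW [0.0011, 0.0064, -0.0513, 0.0, -0.0, -0.0002] | qspeed 0.71 margin 0.72 ikerr 0.0 q [-0.16  0.41  1.8   0.    0.94 -0.4 ]
332.3050235749489 157.29135888915755
((332.0, 147.5), (73.0, 12.0), 90.0) [[0.5128, 0.0695, 0.07], [0.5247, 0.0724, 0.07], [0.5436, -0.0021, 0.07], [0.5309, -0.0051, 0.07]] [0.52798979 0.03365229 0.07      ]
0.8 [222.9, 418.1] [ 0.442 -0.231  0.02 ]
0.78 [194.6, 431.2] [ 0.531 -0.271  0.02 ]
0.58 [153.3, 470.6] [ 0.665 -0.395  0.02 ]
```

View pics/m12.png

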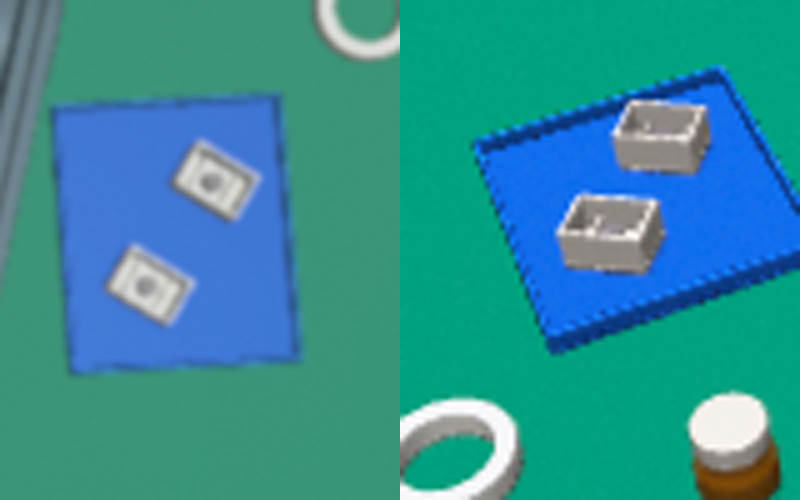

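Run:
```python
from h import *
w=cams.camera_info('wrist'); im=cv2.imread('pics/w12.png'); g=cv2.cvtColor(im,cv2.COLOR_BGR2GRAY)
t=cams.camera_info('top'); ti=cv2.cvtColor(cv2.imread('pics/t12.png'),cv2.COLOR_BGR2GRAY)
y=np.radians(15.2); M=np.array([[np.cos(y),-np.sin(y)],[np.sin(y),np.cos(y)]])
for i,G,h in ((w,g,9),(t,ti,4)):
  for sx in(-1,1):
    for sy in (-1,1):
      p=np.array([.4775,.2598])+M@[sx*.09,sy*.07]; u,v=proj(i,[*p,.03]); 
      if not(h<u<640-h and h<v<400-h): continue
      a,b=int(round(u)),int(round(v)); c=G[b-h:b+h+1,a-h:a+h+1].astype(float); wt=np.clip(np.median(c)-20-c,0,None); 
      if wt.sum()==0: print(sx,sy,'none');continue
      yy,xx=np.mgrid[b-h:b+h+1,a-h:a+h+1]; q=at(i,(wt*xx).sum()/wt.sum(),(wt*yy).sum()/wt.sum(),.03)[:2]; print(sx,sy,(round(u),round(v)),'err mm',np.round((q-p)*1e3,1),round(wt.sum()))
```

```text
-1 -1 (288, 230) err mm [-2.4 -6.9] 514
-1 1 (243, 241) err mm [-6.6  1.6] 539
1 -1 (274, 173) err mm [7.2 2.2] 685
1 1 (230, 184) err mm [-1.1  7.1] 617
```

```bash
python3 -m inch '[[[-0.011,0.0602,0.0125,0,0,0,1],[-0.011,0.0602,0.0125,0,0,0,1],[-0.011,0.0602,0.0125,0,0,0,1],[-0.011,0.0602,0.0125,0,0,0,1],[-0.011,0.0602,0.0125,0,0,0,1],[-0.011,0.0602,0.0125,0,0,0,1],[-0.011,0.0602,0.0125,0,0,0,1],[-0.011,0.0602,0.0125,0,0,0,1]]]' >/dev/null
python3 -m inch '[[[0,0,0,0,0,0,1],[0,0,0,0,0,0,1],[0,0,0,0,0,0,1],[0,0,0,0,0,0,1],[0,0,0,0,0,0,1],[0,0,0,0,0,0,1],[0,0,0,0,0,0,1],[0,0,0,0,0,0,1]]]' >/dev/null
python3 - <<'E'
from h import *
w,im=snap('wrist','w13.png'); st(); g=cv2.cvtColor(im,cv2.COLOR_BGR2GRAY)
y=np.radians(15.2); M=np.array([[np.cos(y),-np.sin(y)],[np.sin(y),np.cos(y)]]); Q=[];L=[]
for l in ([-1,-1],[1,-1],[1,1],[-1,1]):
    l=np.array(l)*[.09,.07]; p=np.array([.4775,.2598])+M@l; u,v=proj(w,[*p,.03]); 
    a,b=int(round(u)),int(round(v)); h=11
    if b<h: print('out',u,v); continue
    c=g[b-h:b+h+1,a-h:a+h+1]; m=((c<min(95,c.min()+45))).astype(np.uint8); n,lab,s,ce=cv2.connectedComponentsWithStats(m)
    print((a,b),[(s[k,4],(ce[k]-h).round(1).tolist()) for k in range(1,n) if 15<s[k,4]<150])
E
```

```text
t 52.77 p [0.4824 0.2393 0.3018] q [6.192e-01 7.852e-01 1.000e-04 6.000e-04] w 0.093 g 0.0 F [ 1.1  0.9 -0.2] j [ 0.25  0.2   1.42 -0.    1.53  0.02]
(259, 200) [(np.int32(44), [-0.2, -0.9]), (np.int32(71), [-0.2, 9.9])]
(389, 196) [(np.int32(36), [-2.0, 0.1])]
(392, 90) [(np.int32(56), [5.1, -7.2]), (np.int32(43), [-0.8, 0.2])]
(250, 94) [(np.int32(37), [-0.4, -10.4]), (np.int32(43), [-0.9, 0.7])]
```

View pics/w13.png

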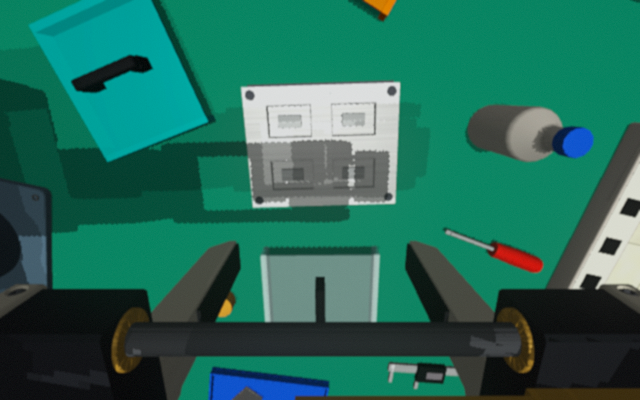

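```bash
python3 -m inch '[[[0.0115,-0.0515,-0.038,0,0,0,1],[0.0115,-0.0515,-0.038,0,0,0,1],[0.0115,-0.0515,-0.038,0,0,0,1],[0.0115,-0.0515,-0.038,0,0,0,1],[0.0115,-0.0515,-0.038,0,0,0,1],[0.0115,-0.0515,-0.038,0,0,0,1],[0.0115,-0.0515,-0.038,0,0,0,1],[0.0115,-0.0515,-0.038,0,0,0,1]]]' >/dev/null
python3 -m inch '[[[0,0,0,0,0,0,1],[0,0,0,0,0,0,1],[0,0,0,0,0,0,1],[0,0,0,0,0,0,1],[0,0,-0.03,0,0,0,1],[0,0,-0.03,0,0,0,1],[0,0,0,0,0,0,1],[0,0,0,0,0,0,1]]]' >/dev/null
python3 -c "
from kin import *
plan([.5285,.0335,.046],-76.5,0,0,6)"
```

```text
t 54.1 pos [0.528  0.0348 0.1202] w 0.0931 g 0.0
dp [ 0.0005 -0.0013 -0.0742] deg [ 0.   0.  -0.1] N 6 ROW [0.0002, -0.0004, -0.0247, 0.0, 0.0, -0.0001] | qspeed 0.37 margin 0.71 ikerr 0.0 q [-0.15  0.4   1.8   0.    0.93 -0.38]
```

```bash
python3 -m inch '[[[0,0,-0.0247,0,0,0,1],[0,0,-0.0247,0,0,0,1],[0,0,-0.0247,0,0,0,1],[0,0,-0.0247,0,0,0,1],[0,0,-0.0247,0,0,0,1],[0,0,-0.0247,0,0,0,0.8],[0,0,0,0,0,0,0.5],[0,0,0,0,0,0,0.3]]]' 50
python3 -m inch '[[[0,0,0,0,0,0,0],[0,0,0,0,0,0,0],[0,0,0,0,0,0,0],[0,0,0,0,0,0,0],[0,0,0,0,0,0,0],[0,0,0,0,0,0,0],[0,0,0,0,0,0,0],[0,0,0,0,0,0,0]]]' 50
python3 -m inch '[[[0,0,0,0,0,0,0],[0,0,0,0,0,0,0],[0,0,0.02,0,0,0,0],[0,0,0.05,0,0,0,0],[0,0,0.05,0,0,0,0],[0,0,0.05,0,0,0,0],[0,0,0.05,0,0,0,0],[0,0,0,0,0,0,0]]]' 50
python3 -c "
from kin import *
plan([.4768,.2596,.145],-74.8,0,0,8)"
```

```text
time_s: 54.77
eef_pos: [0.5287, 0.0341, 0.0465]
eef_rot: [0.619, 0.786, 0.0, 0.001]
ft_force: [-0.1, -0.4, 0.6]
grip_width: 0.0774
grasp_force: 0.0
time_s: 55.43
eef_pos: [0.5283, 0.0337, 0.0457]
eef_rot: [0.619, 0.785, 0.0, 0.001]
ft_force: [-0.2, 0.4, -0.9]
grip_width: 0.0243
grasp_force: 0.0
time_s: 56.1
eef_pos: [0.5312, 0.0334, 0.1609]
eef_rot: [0.619, 0.786, 0.002, 0.004]
ft_force: [1.1, -0.2, -2.4]
grip_width: 0.0133
grasp_force: 50.0
t 56.1 pos [0.5312 0.0334 0.1609] w 0.0133 g 50.0
dp [-0.0544  0.2262 -0.0159] deg [0.1 0.6 1.7] N 8 ROW [-0.0136, 0.0565, -0.004, 0.0001, 0.0004, 0.0012] | qspeed 0.67 margin 0.88 ikerr 0.0 q [ 0.29  0.31  1.66 -0.    1.18  0.03]
```

```bash
python3 -m inch '[[[-0.0136,0.0565,0,0,0,0.0012,0],[-0.0136,0.0565,0,0,0,0.0012,0],[-0.0136,0.0565,0,0,0,0.0012,0],[-0.0136,0.0565,0,0,0,0.0012,0],[-0.0136,0.0565,0,0,0,0.0012,0],[-0.0136,0.0565,0,0,0,0.0012,0],[-0.0136,0.0565,0,0,0,0.0012,0],[-0.0136,0.0565,0,0,0,0.0012,0]]]' 50
python3 -m inch '[[[0,0,0,0,0,0,0],[0,0,0,0,0,0,0],[0,0,0,0,0,0,0],[0,0,0,0,0,0,0],[0,0,0,0,0,0,0],[0,0,0,0,0,0,0],[0,0,0,0,0,0,0],[0,0,0,0,0,0,0]]]' 50
python3 - <<'E'
from kin import *
from h import *
plan([.4768,.2596,.085],-74.8,0,0,6)
w,im=snap('wrist','w14.png')
x,y=proj(w,[*status.state()['eef_pos'][:2],status.state()['eef_pos'][2]+.025]); print(x,y)
x,y=int(x),int(y); m=np.zeros(im.shape[:2],np.uint8); m[max(0,y-70):y+70,x-40:x+40]=im[max(0,y-70):y+70,x-40:x+40].max(2)<60
n,l,s,c=cv2.connectedComponentsWithStats(m); print(s[1:][s[1:,4]>60],c[1:][s[1:,4]>60].round(1))
E
```

```text
time_s: 56.77
eef_pos: [0.4724, 0.2607, 0.1543]
eef_rot: [0.607, 0.795, -0.001, -0.0]
ft_force: [0.5, -0.3, -3.3]
grip_width: 0.0131
grasp_force: 50.0
time_s: 57.43
eef_pos: [0.4742, 0.2592, 0.1558]
eef_rot: [0.607, 0.794, 0.0, 0.001]
ft_force: [1.0, -0.2, -3.0]
grip_width: 0.0129
grasp_force: 50.0
t 57.4 pos [0.4742 0.2592 0.1558] w 0.0129 g 50.0
dp [ 0.0026  0.0004 -0.0708] deg [ 0.   0.1 -0. ] N 6 ROW [0.0009, 0.0001, -0.0236, 0.0, 0.0001, -0.0] | qspeed 0.33 margin 0.82 ikerr 0.0 q [ 0.29  0.37  1.73 -0.    1.04  0.03]
322.48760602461635 280.2831228310116
[[ 282  210   80  140 6637]] [[321.8 293.9]]
```

```bash
python3 -m inch '[[[0.0009,0.0001,-0.0236,0,0,0,0],[0.0009,0.0001,-0.0236,0,0,0,0],[0.0009,0.0001,-0.0236,0,0,0,0],[0.0009,0.0001,-0.0236,0,0,0,0],[0.0009,0.0001,-0.0236,0,0,0,0],[0.0009,0.0001,-0.0236,0,0,0,0],[0,0,0,0,0,0,0],[0,0,0,0,0,0,0]]]' 50
python3 -m inch '[[[0,0,0,0,0,0,0],[0,0,-0.004,0,0,0,0],[0,0,-0.004,0,0,0,0],[0,0,-0.003,0,0,0,0],[0,0,0,0,0,0,0],[0,0,0,0,0,0,0],[0,0,0,0,0,0,0],[0,0,0,0,0,0,0]]]' 50
```

```text
time_s: 58.15
eef_pos: [0.4763, 0.2598, 0.0846]
eef_rot: [0.607, 0.795, -0.0, 0.0]
ft_force: [0.6, -0.6, -3.5]
grip_width: 0.0132
grasp_force: 50.0
time_s: 58.82
eef_pos: [0.4767, 0.26, 0.0795]
eef_rot: [0.607, 0.795, 0.0, 0.001]
ft_force: [0.1, -0.4, -2.7]
grip_width: 0.0135
grasp_force: 50.0
```

```bash
python3 -c "
from kin import *
plan([.4768,.2596,.0755],-74.8,0,0,2)"
```

```text
t 58.8 pos [0.4767 0.26   0.0795] w 0.0135 g 50.0
dp [ 0.0001 -0.0004 -0.004 ] deg [ 0.   0.1 -0.1] N 2 ROW [0.0001, -0.0004, -0.004, 0.0001, 0.0002, -0.0002] | qspeed 0.08 margin 0.8 ikerr 0.0 q [ 0.29  0.38  1.74 -0.    1.02  0.03]
```

```bash
python3 -m inch '[[[0,0,-0.003,0,0,0,0],[0,0,-0.002,0,0,0,0],[0,0,0,0,0,0,0],[0,0,0,0,0,0,0],[0,0,0,0,0,0,0],[0,0,0,0,0,0,0],[0,0,0,0,0,0,0],[0,0,0,0,0,0,0]]]' 50
python3 -m inch '[[[0,0,-0.002,0,0,0,0],[0,0,-0.001,0,0,0,0],[0,0,0,0,0,0,0],[0,0,0,0,0,0,0],[0,0,0,0,0,0,0],[0,0,0,0,0,0,0],[0,0,0,0,0,0,0],[0,0,0,0,0,0,0]]]' 50
```

```text
time_s: 59.48
eef_pos: [0.4766, 0.26, 0.077]
eef_rot: [0.607, 0.795, 0.0, 0.001]
ft_force: [-0.2, -0.1, -3.4]
grip_width: 0.0137
grasp_force: 50.0
time_s: 60.15
eef_pos: [0.4767, 0.2601, 0.0757]
eef_rot: [0.607, 0.795, 0.0, 0.001]
ft_force: [-1.2, 0.3, 2.0]
grip_width: 0.0135
grasp_force: 50.0
```

```bash
python3 -m inch '[[[0,0,0,0,0,0,0.25],[0,0,0,0,0,0,0.4],[0,0,0,0,0,0,0.7],[0,0,0,0,0,0,0.8],[0,0,0,0,0,0,0.8],[0,0,0,0,0,0,0.8],[0,0,0,0,0,0,0.8],[0,0,0,0,0,0,0.8]]]'
python3 -m inch '[[[0,0,0,0,0,0,0.8],[0,0,0,0,0,0,0.8],[0,0,0,0,0,0,0.8],[0,0,0.04,0,0,0,0.8],[0,0,0.08,0,0,0,0.8],[0,0,0.08,0,0,0,0.8],[0,-0.04,0.08,0,0,0,0.8],[0,-0.04,0.08,0,0,0,0.8]]]'
python3 -m inch '[[[0,-0.06,0.06,0,0,0,0.8],[0,-0.06,0.06,0,0,0,0.8],[0,0,0,0,0,0,0.8],[0,0,0,0,0,0,0.8],[0,0,0,0,0,0,0.8],[0,0,0,0,0,0,0.8],[0,0,0,0,0,0,0.8],[0,0,0,0,0,0,0.8]]]'
python3 - <<'E'
from h import *
w,im=snap('wrist','w15.png'); s,si=snap('scene','s15.png'); t,ti=snap('top','t15.png')
C=np.array([.4768,.2596,.0]); y=np.radians(15.2)
# compare handle position
x,v=proj(w,[*C[:2],.1]).astype(int); m=np.zeros(im.shape[:2],np.uint8); m[max(0,v-60):v+60,x-40:x+40]=im[max(0,v-60):v+60,x-40:x+40].max(2)<60
n,l,ss,c=cv2.connectedComponentsWithStats(m); k=1+ss[1:,4].argmax(); b,a=np.nonzero(l==k); r=cv2.minAreaRect(np.c_[a,b].astype(np.float32)); P=np.array([at(w,*p,.1) for p in cv2.boxPoints(r)]); print(r,P.mean(0),np.round(P,3).tolist())
for d in cams.spot_point('wrist','cover')[:3]: print(d['score'],at(w,d['point'][1],d['point'][0],.03))
for q in cams.spot_point('top','shell1')[:3]: print(q['score'],at(t,q['point'][1],q['point'][0],.02))
cv2.imwrite('pics/m15.png',np.hstack([cv2.resize(im[:220,180:480],(500,367)),cv2.resize(si[110:260,190:450],(300,173)).repeat(1,0)[:,:] if 0 else cv2.resize(si[110:250,300:440],(367,367))])[:, :800])
E
```

```text
time_s: 60.82
eef_pos: [0.4767, 0.26, 0.0755]
eef_rot: [0.607, 0.795, 0.0, 0.001]
ft_force: [-0.1, -0.6, -0.6]
grip_width: 0.0622
grasp_force: 0.0
time_s: 61.48
eef_pos: [0.4762, 0.2229, 0.2518]
eef_rot: [0.606, 0.795, 0.0, 0.001]
ft_force: [0.6, 0.2, 0.2]
grip_width: 0.0745
grasp_force: 0.0
time_s: 62.15
eef_pos: [0.476, 0.1646, 0.3075]
eef_rot: [0.606, 0.795, -0.001, -0.0]
ft_force: [0.4, -0.3, -0.4]
grip_width: 0.0743
grasp_force: 0.0
((345.5868835449219, 90.00251770019531), (12.907622337341309, 74.28764343261719), 1.6602823734283447) [0.47563289 0.25902739 0.1       ] [[0.478, 0.221, 0.1], [0.459, 0.294, 0.1], [0.473, 0.297, 0.1], [0.492, 0.224, 0.1]]
0.91 [0.47845505 0.25722008 0.03      ]
0.75 [0.22819584 0.27867684 0.03      ]
0.69 [ 0.44906771 -0.23004524  0.02      ]
0.59 [ 0.53022365 -0.27395545  0.02      ]
```

```bash
python3 -c "
from h import *
print(job_done())"
```

```text
the job is handed in; nothing more can be done
None
```

The job is handed in: both shells present lie turned over, flat and open side up in the tray, and the cover stands back on the emptied mould, its handle measured about 1 mm off the mould's centre.

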